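Space heating blocks along the bench rail with a gauge block

TASK

Set the two aluminium heating blocks in a row along the steel rail with equal air gaps, each gap exactly one yellow spacer wide: stand the spacer against the dark end stop, put the blue-handled block with a short side flat against the rail and close it up to the spacer, then step the spacer over to the other side of that block and gently close the red-handled block up to it in the same way. Finally lift the spacer out without shifting the blocks, stand it back in its white tray, and leave everything else on the bench where it is.

Things in the scene. Friction and masses are not known exactly. Their poses are not given: they have to be found in the camera images.
- rail: Fixed steel rail, 20 mm tall, x 0 to 16 mm in its frame, with a dark steel end stop (45 mm tall, x -76 to 16, y -30 to 0). Origin on the bench at the inner corner where the rail's robot-side face meets the stop's face; z up; +y runs along the rail away from the stop for 300 mm; the blocks go on the -x side, facing the robot. Place and yaw vary.
- spacer_center (a point): Loose yellow spacer, about 140 g, 28 mm thick along y (the gap to set), 86 mm tall: a foot 56 mm long (x) and 45 mm tall, with a neck on top, 30 (x) by 28 mm (y), to grip across x. The point is its centre, 43 mm above its underside; z up. Starts standing in the tray, somewhat turned.
- blue_block_center (a point): Loose aluminium block with a blue handle (goes next to the end stop), about 650 g. Body 76 (x) by 60 (y) by 40 mm tall; handle: upright bar on the middle of the top, 20 (x) by 34 mm (y), 40 to 75 mm above the underside. Point: its centre, 37.5 mm above the underside; z up. In the row its 76 mm side (x) is square to the rail. The two blocks may swap starting places.
- red_block_center (a point): Loose aluminium heating block with a red handle (it is second from the end stop); the same sizes, mass, point and axes as the blue-handled one. Nothing holds the blocks but friction: a push of a few newtons shifts the row.
- tray: Fixed white plastic tray on the bench, 110 by 110 mm outside, walls 4 mm thick and 16 mm tall, inner floor 4 mm above the bench. Origin at the centre of its underside; z up. The spacer starts in it and goes back standing in it.
- flask: Bystander: round glass flask on a cork ring, 84 mm across, 165 mm tall; origin under its centre.
- cork_ring1: Bystander: cork ring 80 mm across, 25 mm tall; origin under its centre.
- cork_ring2: Bystander: cork ring 92 mm across, 28 mm tall; origin under its centre.
- beaker: Bystander: glass beaker 60 mm across, 75 mm tall; origin under its centre.
- amber_bottle: Bystander: amber bottle 64 mm across, 120 mm tall; origin under its centre.
- jar: Bystander: glass jar 72 mm across, 80 mm tall; origin under its centre.
- spatula: Bystander: double-ended steel lab spatula, 180 mm long, lying flat along its own x axis, origin under its middle.

How it is judged:
By the outcome, as a careful person would: the job done as asked, in the order asked, and still so for the second after the job is handed in, with the robot touching nothing.
It also fails if it takes over 72 s, if anything falls off the work surface, if the arm or the gripper's body presses on something with over 40 N, if the wrist force passes 120 N, or if a joint passes its speed limit or range.

ROBOT

A 6-joint arm with a two-finger parallel gripper is mounted at the origin on the work surface. World frame = base frame: x ahead of the robot, y to its left, z up, the work surface at z = 0. Lengths are in m, angles in degrees, forces in N, time in s.
With the tool pointing down it reaches from about 0.4 to 0.825 m from the base axis. Payload 7 kg.
Tool frame: the origin (TCP) lies at the very end of the fingers, on their centre line; the grasp point (between the pads) lies 19 mm behind it (ctrl.tcp_to_grasp is the distance from the TCP to the grasp point, in m); z points along the fingers, y is the direction in which the jaws open and shut (so a half turn about z gives the same grasp; the last joint's range is limited). The gripper opens to 88 mm and grips with 3 to 60 N. Pads are 19 mm wide; open, the fingers measure 130 mm over their backs; the gripper's body (78 mm by 193 mm) begins 47 mm behind the grasp point.
Start: joints at [-58.207, 20.546, 0.682, 0, -70.136, -16.507], TCP at [0.178, -0.651, 0.227] pointing down, gripper open.
Joint ranges: [-176.03, 176.03], [-82.01, 121.73], [-58.28, 71.71], [-173.87, 95.51], [-174.79, -0.11], [-173.66, 173.66]. Speed limits (degrees/s): [136.94, 136.94, 172.46, 180, 180, 180].

INTERFACE

Orientations are given as [roll, pitch, yaw] about the fixed x, y, z axes, in that order (R = Rz(yaw) Ry(pitch) Rx(roll)).
In Python, from plant import ctrl gives the robot as it stands.
- The arm moves only by the tool jog_arm, never from a script. Its argument "commands" is a list of rows, each an object of numbers: "x", "y", "z": the shift along the tool's x, y, z in cm; "roll": the turn about the tool's z in rad. In form: [{"x": .., "y": .., "z": .., "roll": ..}, ...]. A call has 1 to 12 rows; each row shifts and turns the commanded pose from where the row before left it, along the tool's axes as they then stand; what a row does not reach is not made up. A row lasts 1/10 s, in which the tool goes at most 50 mm and 8.59 degrees, less where a joint would pass 70% of its speed; a pose out of reach is approached as far as the arm can. A call is refused whole if a number of a shift passes 5 or a number of a turn 0.15, either way. A call with a gripper value outside its range is refused whole. "gripper" is the finger opening in cm, from 0 to 8.76, set as the call begins (left out, the last holds). The fingers move at their own pace and stop on an object; the grip force is fixed at half the most. Time passes only in rows, so rows that do not move let the fingers close. It gives the time, the measured TCP pose, the force and the opening at its end, in the units of the state.
- ctrl.get_obs(): the state, without advancing time (a new reading comes with each control period).
- ctrl.snapshot(name): name is "scene" or "top" or "wrist"; returns a dict with "image" (420x560x3 uint8, red, green, blue), "mtx" (3x3 intrinsics, pixels), "position" and "orientation" of the camera in the world; the wrist camera has in their place "hand_eye" (4x4, takes a point from camera to tool coordinates, whose origin is the TCP and whose axes are the flange's). Camera axes: x right, y up, looking along -z (the intrinsics and any distortion apply to the point x, -y, -z); pixel columns grow to the right and rows downward; lengths in m; the calibration is good to about 2 mm. A picture is of the moment at which its call begins: read the wrist's pose just before it. There is no depth.
- ctrl.close_job(): hands the job in, once; it reports no verdict.
Trained networks look in the newest picture that a camera, given by its name, has taken for a name from the list of things; names that differ only in an ending like _2 or _b are one class to them, and where a whole thing is asked for, a point or a joint stands for the part that bears it (a point fixed in the world has none). Each returns a list of dicts, best first, with "confidence" (0 to 1); they miss things now and then, are a little off and sometimes report something else, mostly with a low value. They report only what shows in the picture. A call takes as long as a camera call.
- ctrl.search_frame(camera, query): "position" ([column, row] as shares, 0 to 1, of the picture: columns of its width, rows of its height, amid what is visible of it).
- ctrl.regions_of(camera, query): "mask" (420x560 bool, what is visible of it) and "position" ([column, row] as shares, 0 to 1, of the picture: columns of its width, rows of its height, amid what is visible of it).
The state is a dict: "clock": time; "joint_pos": joint angles; "qvel": joint speeds; "tau": joint torques, N m; "tool_pos": TCP position; "orientation": TCP orientation; "force": force on the tool from outside, world axes, zero at the start; "moment": the same for the moment, N m; "opening": finger opening in m.
Only numpy, scipy, OpenCV 4.12 (cv2) and the standard library are available. Lean on these libraries where they do the work, as an engineer would, in place of code of your own. Each camera call takes 0.05 s, during which the arm holds its last target.

## Working session

There is one attempt and no reset: what is moved stays moved. The work goes in short steps, Python scripts to look and compute and a tool call to move; the robot and the scene stay as the last step left them, time stands still between calls to the robot, and variables do not carry over. Pictures are saved under pics/ and viewed, and the job is handed in when it is done.

Besides the shell and the picture viewer there is one more tool, called after "Call:" by a JSON object that holds its "fn" and its "kwargs". jog_arm: Moves the arm, as the interface text tells. Its arguments: {"type":"object","properties":{"commands":{"type":"array"},"gripper":{"type":"number"}},"required":["commands"]}

```bash
ls; mkdir -p pics; python3 - <<'E'
from plant import ctrl
import cv2,numpy as np
print(ctrl.get_obs())
for n in ["scene","top","wrist"]:
    s=ctrl.snapshot(n); cv2.imwrite(f"pics/{n}0.png",s["image"][:,:,::-1])
    print(n,{k:np.round(v,4).tolist() for k,v in s.items() if k!="image"})
E
```

```text
pics
{'clock': 0.0, 'joint_pos': array([-5.82067333e+01,  2.05905538e+01,  6.33637609e-01, -2.10419387e-02,
       -7.01352624e+01, -1.65064972e+01]), 'qvel': array([ 0.04853814, -0.0136504 ,  0.0846845 , -0.0435095 , -0.01319847,
        0.00661351]), 'tau': array([-1.43106317e-03, -5.82722855e+01,  2.93056816e+01,  6.99755833e+00,
        6.80639219e-03, -8.02030740e-05]), 'tool_pos': array([ 0.17780924, -0.65065076,  0.2256287 ]), 'orientation': array([ 1.79906000e+02, -7.22723748e-03, -1.64720391e+02]), 'force': array([0.71253081, 0.49132359, 1.08962743]), 'moment': array([ 0.02738143, -0.02013558, -0.02164726]), 'opening': 0.08761860236142352}
scene {'mtx': [[407.0975, 0.0, 270.2673], [0.0, 407.0975, 203.7335], [0.0, 0.0, 1.0]], 'position': [1.1372, 0.3878, 0.7266], 'orientation': [44.7246, -0.7603, 123.0385]}
top {'mtx': [[460.4373, 0.0, 279.5863], [0.0, 460.4373, 209.5836], [0.0, 0.0, 1.0]], 'position': [0.4559, 0.0356, 1.2301], 'orientation': [7.4412, -1.0158, -91.2986]}
wrist {'mtx': [[354.0963, 0.0, 285.077], [0.0, 354.0963, 212.9654], [0.0, 0.0, 1.0]], 'hand_eye': [[-0.0006, 0.9519, 0.3065, 0.0839], [1.0, 0.0006, -0.0, 0.001], [-0.0002, 0.3065, -0.9519, -0.1575], [0.0, 0.0, 0.0, 1.0]]}
```

View pics/top0.png

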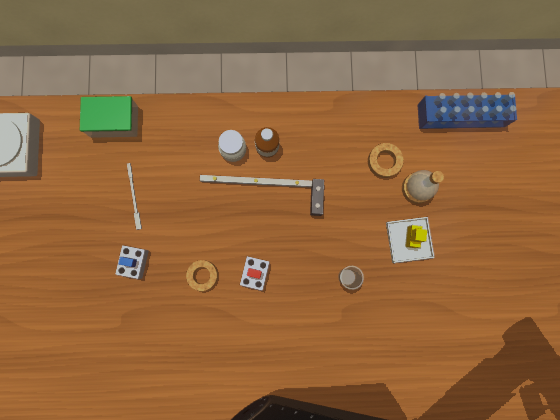

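View pics/scene0.png

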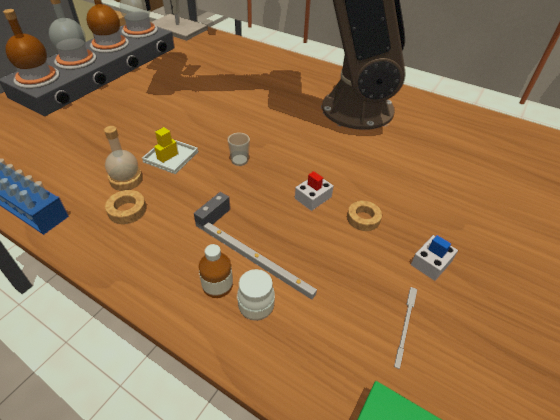

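View pics/wrist0.png

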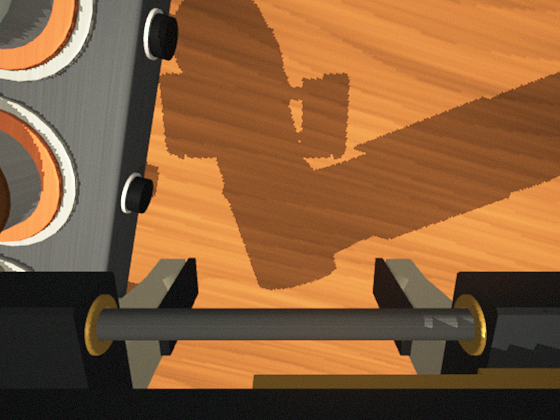

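The top view shows the red block at about (255,272), the blue block at (130,262), and the spacer in its tray at (415,238). The rail runs from (200,178) to (312,183), with the stop at (317,197), and the bottle and jar sit behind it. Next I'll write helpers and get a coarse localisation.

```bash
cat > h.py <<'E'
import numpy as np, cv2
from scipy.spatial.transform import Rotation as R
from plant import ctrl
def rot(o): return R.from_euler('xyz',o,degrees=True).as_matrix()
def cam(s,obs=None):
    T=np.eye(4)
    if 'hand_eye' in s:
        T[:3,:3]=rot(obs['orientation']);T[:3,3]=obs['tool_pos'];T=T@np.array(s['hand_eye'])
    else:
        T[:3,:3]=rot(s['orientation']);T[:3,3]=s['position']
    return np.array(s['mtx']),T
def proj(c,P):
    K,T=c;P=np.atleast_2d(P);q=(P-T[:3,3])@T[:3,:3];q=q*[1,-1,-1];u=q@K.T
    return u[:,:2]/u[:,2:]
def unproj(c,px,z):
    K,T=c;px=np.atleast_2d(px).astype(float)
    d=np.c_[px,np.ones(len(px))]@np.linalg.inv(K).T*[1,-1,-1]@T[:3,:3].T
    return T[:3,3]+d*((z-T[2,3])/d[:,2])[:,None]
def snap(n,save=None):
    o=ctrl.get_obs();s=ctrl.snapshot(n)
    if save: cv2.imwrite(f"pics/{save}.png",s['image'][:,:,::-1])
    return s['image'],cam(s,o),o
def box(x0,x1,y0,y1,z0,z1): return np.array([[x,y,z] for x in(x0,x1) for y in(y0,y1) for z in(z0,z1)],float)/1000
PARTS={'block':[box(-38,38,-30,30,0,40),box(-10,10,-17,17,40,75)],
 'spacer':[box(-28,28,-14,14,0,45),box(-15,15,-14,14,45,86)],
 'rail':[box(0,16,0,300,0,20),box(-76,16,-30,0,0,45)],
 'tray':[box(-55,55,-55,55,0,16)]}
def place(p,pose,z=0):
    x,y,a=pose;c,s=np.cos(a),np.sin(a)
    return p@np.array([[c,s,0],[-s,c,0],[0,0,1]])+[x,y,z]
def sil(c,kind,pose,z=0,S=4,shape=(420,560)):
    m=np.zeros(shape,np.uint8)
    for p in PARTS[kind]:
        q=cv2.convexHull(proj(c,place(p,pose,z)).astype(np.float32))
        cv2.fillConvexPoly(m,np.round(q*16).astype(np.int32),255,cv2.LINE_AA,4)
    return m
def fit(views,kind,p0,z=0):
    from scipy.optimize import minimize
    def f(v):
        pose=(p0[0]+v[0]/100,p0[1]+v[1]/100,p0[2]+v[2]/5)
        e=0
        for c,m in views:
            s=sil(c,kind,pose,z)/255.; mm=m.astype(float)
            e+=np.abs(s-mm).sum()/max(mm.sum(),1)
        return e
    best=None
    for da in (0,-1,1):
        r=minimize(f,[0,0,da],method='Nelder-Mead',options=dict(initial_simplex=np.array([[0,0,da],[1.,0,da],[0,1.,da],[0,0,da+.7]]),xatol=.005,fatol=1e-4,maxiter=300))
        if best is None or r.fun<best.fun: best=r
    v=best.x
    return np.array([p0[0]+v[0]/100,p0[1]+v[1]/100,p0[2]+v[2]/5]),best.fun
E
python3 - <<'E'
from h import *
import pickle
views={}
for n in("top","scene"):
    im,c,o=snap(n); views[n]=(im,c)
    for q in ["rail","spacer_center","blue_block_center","red_block_center","tray","flask","cork_ring1","beaker","amber_bottle","jar","spatula"]:
        r=ctrl.regions_of(n,q)
        for i,d in enumerate(r[:3]):
            px=np.array(d['position'])*[560,420]
            if i==0: views[n,q]=d['mask']
            print(n,q,round(d['confidence'],2),px.round(),int(d['mask'].sum()),unproj(c,px,0.02)[0].round(3))
pickle.dump(views,open('v0.pkl','wb'))
E
```

```text
top rail 0.75 [287. 186.] 1277 [ 0.677 -0.01   0.02 ]
top spacer_center 0.59 [417. 235.] 433 [ 0.538 -0.35   0.02 ]
top blue_block_center 0.81 [132. 262.] 785 [0.484 0.398 0.02 ]
top red_block_center 0.74 [255. 270.] 691 [0.455 0.079 0.02 ]
top tray 0.58 [404. 244.] 1402 [ 0.515 -0.315  0.02 ]
top flask 0.58 [422. 184.] 1026 [ 0.674 -0.372  0.02 ]
top flask 0.36 [205. 279.] 604 [0.437 0.207 0.02 ]
top cork_ring1 0.92 [194. 269.] 517 [0.462 0.238 0.02 ]
top cork_ring1 0.78 [387. 154.] 716 [ 0.759 -0.282  0.02 ]
top beaker 0.89 [355. 275.] 436 [ 0.439 -0.184  0.02 ]
top beaker 0.64 [132. 258.] 843 [0.495 0.398 0.02 ]
top amber_bottle 0.82 [268. 141.] 582 [0.802 0.039 0.02 ]
top jar 0.55 [234. 144.] 711 [0.794 0.13  0.02 ]
top spatula 0.67 [134. 199.] 251 [0.649 0.394 0.02 ]
top spatula 0.27 [252. 272.] 681 [0.452 0.085 0.02 ]
scene rail 0.89 [230. 241.] 2079 [0.694 0.005 0.02 ]
scene spacer_center 0.7 [122. 208.] 993 [ 0.756 -0.273  0.02 ]
scene spacer_center 0.62 [168. 145.] 610 [ 0.511 -0.354  0.02 ]
scene blue_block_center 0.58 [433. 257.] 1277 [0.486 0.397 0.02 ]
scene red_block_center 0.62 [316. 193.] 895 [0.449 0.089 0.02 ]
scene tray 0.65 [177. 159.] 775 [ 0.543 -0.29   0.02 ]
scene tray 0.2 [233. 242.] 2269 [0.693 0.01  0.02 ]
scene flask 0.83 [119. 167.] 1454 [ 0.654 -0.396  0.02 ]
scene flask 0.25 [211. 272.] 1465 [0.783 0.021 0.02 ]
scene cork_ring1 0.61 [128. 208.] 999 [ 0.747 -0.264  0.02 ]
scene cork_ring1 0.55 [362. 215.] 823 [0.455 0.216 0.02 ]
scene beaker 0.92 [242. 147.] 591 [ 0.402 -0.174  0.02 ]
scene beaker 0.72 [364. 208.] 775 [0.431 0.212 0.02 ]
scene beaker 0.36 [177. 161.] 782 [ 0.549 -0.287  0.02 ]
scene amber_bottle 0.8 [213. 271.] 1362 [0.778 0.023 0.02 ]
scene jar 0.86 [255. 294.] 1530 [0.775 0.127 0.02 ]
scene spatula 0.77 [404. 328.] 420 [0.68  0.404 0.02 ]
```

```bash
python3 - <<'E'
from h import *
import pickle
v=pickle.load(open('v0.pkl','rb'))
ov={n:v[n][0].copy() for n in('top','scene')}
for q,k,p0 in [('rail','rail',(.68,-.07,0)),('spacer_center','spacer',(.53,-.34,0.)),('blue_block_center','block',(.48,.4,0)),('red_block_center','block',(.45,.085,0)),('tray','tray',(.52,-.32,0))]:
    vs=[(v[n][1],v[n,q]) for n in('top','scene') if not(n=='scene' and q=='spacer_center')]
    z=.004 if k=='spacer' else 0
    for use in [vs]+([vs[:1],vs[1:]] if len(vs)>1 else []):
        p,e=fit(use,k,p0,z); print(q,p[:2].round(4),np.degrees(p[2]).round(2),round(e,3))
        if use is vs: P=p
    for n in ov:
        m=(sil(v[n][1],k,P,z)>127).astype(np.uint8)
        cs,_=cv2.findContours(m,0,2); cv2.drawContours(ov[n],cs,-1,(255,0,255),1)
for n in ov:
    cv2.imwrite(f'pics/ov_{n}.png',cv2.resize(ov[n][80:320],None,fx=1.42,fy=1.42,interpolation=2)[:,:,::-1])
E
```

```text
rail [ 0.6751 -0.0756] -4.12 0.369
rail [ 0.6753 -0.0751] -4.09 0.18
rail [ 0.6728 -0.0748] -4.96 0.186
spacer_center [ 0.536  -0.3385] -9.69 0.113
blue_block_center [0.4842 0.3986] -11.74 0.235
blue_block_center [0.4849 0.3965] -10.56 0.161
blue_block_center [0.4831 0.399 ] -11.92 0.064
red_block_center [0.4495 0.0799] -11.83 0.307
red_block_center [0.4491 0.08  ] -14.34 0.13
red_block_center [0.4473 0.0808] -5.14 0.155
tray [ 0.5271 -0.3336] 5.66 1.052
tray [ 0.527 -0.334] 6.63 0.355
tray [ 0.5262 -0.3324] 4.06 0.695
```

View pics/ov_top.png

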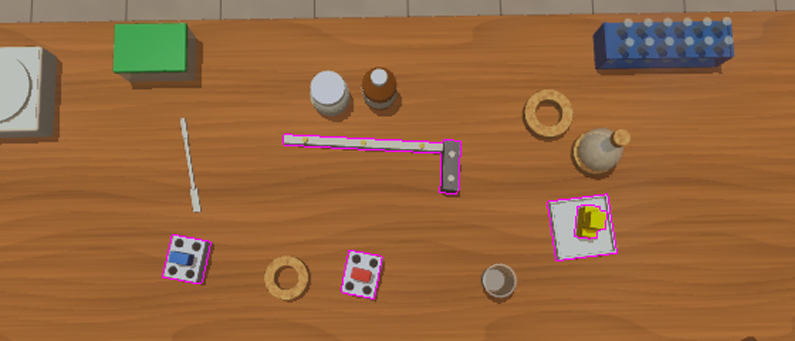

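View pics/ov_scene.png

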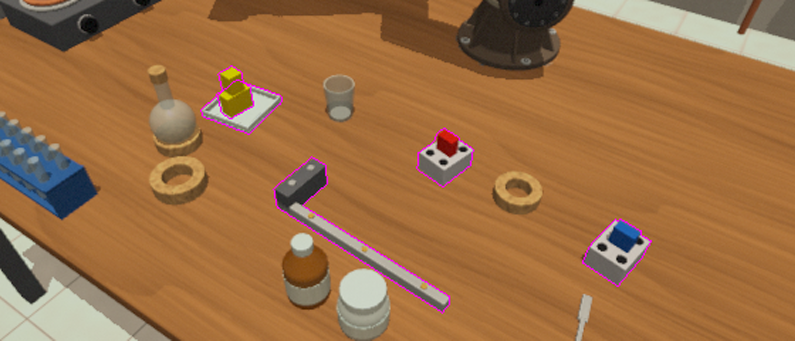

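```bash
cat > mv.py <<'E'
from h import *
import json
def plan(pos,yaw,n,dec=2,start=None):
    """n equal-ish rows from present pose to (pos,yaw); prints rounded rows; returns end pose"""
    if start is None:
        o=ctrl.get_obs(); p=np.array(o['tool_pos']); y0=o['orientation'][2]
    else: p,y0=np.array(start[0]),start[1]
    d=(yaw-y0+180)%360-180; rows=[]; y=y0
    r=round(-np.radians(d)/n,3)
    for i in range(n):
        t=p+(np.array(pos)-p)/(n-i)
        Rt=rot([180,0,y]); s=np.round(Rt.T@(t-p)*100,dec)
        p=p+Rt@(s/100); y-=np.degrees(r)
        rows.append({k:float(v) for k,v in zip('xyz',s) if v}|({'roll':float(r)} if r else {}))
    print(json.dumps(rows)); print('end',p.round(4),round(y,2)); return p,y
E
python3 - <<'E'
from mv import *
plan((.536,-.3385,.2),-99.7,12,1)
E
```

```text
[{"x": -3.6, "y": 1.7, "z": 0.2, "roll": -0.095}, {"x": -3.7, "y": 1.4, "z": 0.2, "roll": -0.095}, {"x": -3.8, "y": 1.0, "z": 0.2, "roll": -0.095}, {"x": -3.9, "y": 0.7, "z": 0.2, "roll": -0.095}, {"x": -4.0, "y": 0.3, "z": 0.2, "roll": -0.095}, {"x": -4.0, "y": -0.1, "z": 0.2, "roll": -0.095}, {"x": -3.9, "y": -0.5, "z": 0.2, "roll": -0.095}, {"x": -3.9, "y": -0.8, "z": 0.3, "roll": -0.095}, {"x": -3.8, "y": -1.2, "z": 0.2, "roll": -0.095}, {"x": -3.6, "y": -1.6, "z": 0.3, "roll": -0.095}, {"x": -3.4, "y": -1.9, "z": 0.2, "roll": -0.095}, {"x": -3.3, "y": -2.2, "z": 0.3, "roll": -0.095}]
end [ 0.5362 -0.3386  0.1996] -99.4
```

Call:
{"fn": "jog_arm", "kwargs": {"commands": [{"x": -3.6, "y": 1.7, "z": 0.2, "roll": -0.095}, {"x": -3.7, "y": 1.4, "z": 0.2, "roll": -0.095}, {"x": -3.8, "y": 1.0, "z": 0.2, "roll": -0.095}, {"x": -3.9, "y": 0.7, "z": 0.2, "roll": -0.095}, {"x": -4.0, "y": 0.3, "z": 0.2, "roll": -0.095}, {"x": -4.0, "y": -0.1, "z": 0.2, "roll": -0.095}, {"x": -3.9, "y": -0.5, "z": 0.2, "roll": -0.095}, {"x": -3.9, "y": -0.8, "z": 0.3, "roll": -0.095}, {"x": -3.8, "y": -1.2, "z": 0.2, "roll": -0.095}, {"x": -3.6, "y": -1.6, "z": 0.3, "roll": -0.095}, {"x": -3.4, "y": -1.9, "z": 0.2, "roll": -0.095}, {"x": -3.3, "y": -2.2, "z": 0.3, "roll": -0.095}]}}

```text
clock: 2.55
tool_pos: [0.5374, -0.3374, 0.1998]
orientation: [-180.0, -0.0, -99.2]
force: [0.6, 0.0, 0.1]
opening: 0.0878
```

```bash
cat >> mv.py <<'E'
def wfit(name,q,kind,p0,z=0):
    im,c,o=snap('wrist'); print('tcp',o['tool_pos'].round(4),o['orientation'].round(2),'F',o['force'].round(1),'t',round(o['clock'],2))
    r=ctrl.regions_of('wrist',q); out=im.copy()
    for d in r[:3]: print(q,round(d['confidence'],2),(np.array(d['position'])*[560,420]).round(),int(d['mask'].sum()))
    P=None
    if r:
        P,e=fit([(c,r[0]['mask'])],kind,p0,z); print('fit',P[:2].round(4),np.degrees(P[2]).round(2),'err',round(e,3))
        cs,_=cv2.findContours((sil(c,kind,P,z)>127).astype(np.uint8),0,2); cv2.drawContours(out,cs,-1,(255,0,255),1)
        cs,_=cv2.findContours(r[0]['mask'].astype(np.uint8),0,2); cv2.drawContours(out,cs,-1,(0,255,0),1)
    cv2.imwrite(f'pics/{name}.png',out[:,:,::-1]); return im,c,o,P
E
python3 - <<'E'
from mv import *
wfit('w1','spacer_center','spacer',(.536,-.3385,np.radians(-9.7)),.004)
E
```

```text
tcp [ 0.5374 -0.3374  0.1998] [-1.7997e+02 -1.0000e-02 -9.9170e+01] F [0.6 0.  0.1] t 2.55
spacer_center 0.94 [290. 197.] 2930
fit [ 0.5331 -0.3383] -10.61 err 0.081
```

View pics/w1.png

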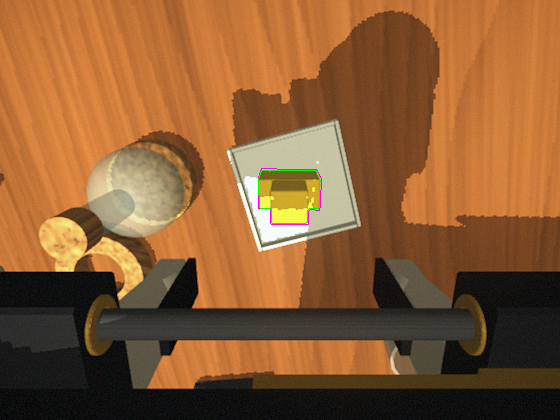

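The spacer fit overlays well: (0.533, −0.338), yaw −10.6°. Next I'll descend and grip the neck.

```bash
python3 - <<'E'
from mv import *
e=plan((.5331,-.3383,.12),-100.6,3); plan((.5331,-.3383,.055),-100.6,3,start=e)
E
```

```text
[{"x": 0.12, "y": 0.19, "z": 2.63, "roll": 0.009}, {"x": 0.12, "y": 0.18, "z": 2.63, "roll": 0.009}, {"x": 0.11, "y": 0.19, "z": 2.63, "roll": 0.009}]
end [ 0.5331 -0.3383  0.12  ] -100.55
[{"z": 2.17}, {"z": 2.16}, {"z": 2.17}]
end [ 0.5331 -0.3383  0.055 ] -100.55
```

Call:
{"fn": "jog_arm", "kwargs": {"commands": [{"x": 0.12, "y": 0.19, "z": 2.63, "roll": 0.009}, {"x": 0.12, "y": 0.18, "z": 2.63, "roll": 0.009}, {"x": 0.11, "y": 0.19, "z": 2.63, "roll": 0.009}, {"z": 2.2}, {"z": 2.2}, {"z": 2.2}, {}]}}

```text
validation failed for argument at $.co...
```

Call:
{"fn": "jog_arm", "kwargs": {"commands": [{}, {}, {}, {}, {}], "gripper": 0}}

```text
validation failed for argument at $.co...
```

Call:
{"fn": "jog_arm", "kwargs": {"commands": [{"x": 0.12, "y": 0.19, "z": 2.63, "roll": 0.009}, {"x": 0.12, "y": 0.18, "z": 2.63, "roll": 0.009}, {"x": 0.11, "y": 0.19, "z": 2.63, "roll": 0.009}, {"x": 0, "y": 0, "z": 2.2, "roll": 0}, {"x": 0, "y": 0, "z": 2.2, "roll": 0}, {"x": 0, "y": 0, "z": 2.2, "roll": 0}, {"x": 0, "y": 0, "z": 0, "roll": 0}]}}

```text
clock: 3.35
tool_pos: [0.5278, -0.3405, 0.0517]
orientation: [179.7, 0.1, -101.0]
force: [0.0, 0.2, 0.2]
opening: 0.0874
```

Call:
{"fn": "jog_arm", "kwargs": {"commands": [{"x": 0, "y": 0, "z": 0, "roll": 0}, {"x": 0, "y": 0, "z": 0, "roll": 0}, {"x": 0, "y": 0, "z": 0, "roll": 0}, {"x": 0, "y": 0, "z": 0, "roll": 0}, {"x": 0, "y": 0, "z": 0, "roll": 0}], "gripper": 0}}

```text
clock: 3.85
tool_pos: [0.5303, -0.3412, 0.0554]
orientation: [-179.9, -0.0, -100.9]
force: [0.5, -0.8, 0.2]
opening: 0.053
```

Call:
{"fn": "jog_arm", "kwargs": {"commands": [{"x": -0.15, "y": -0.1, "z": 0, "roll": 0}, {"x": -0.15, "y": -0.1, "z": 0, "roll": 0}, {"x": 0, "y": 0, "z": 0, "roll": 0}, {"x": 0, "y": 0, "z": 0, "roll": 0}], "gripper": 5.3}}

```text
clock: 4.25
tool_pos: [0.5326, -0.3384, 0.0546]
orientation: [180.0, 0.0, -100.9]
force: [-0.7, 0.3, -0.5]
opening: 0.053
```

Call:
{"fn": "jog_arm", "kwargs": {"commands": [{"x": 0, "y": 0, "z": 0, "roll": 0}, {"x": 0, "y": 0, "z": 0, "roll": 0}, {"x": 0, "y": 0, "z": 0, "roll": 0}, {"x": 0, "y": 0, "z": 0, "roll": 0}, {"x": 0, "y": 0, "z": 0, "roll": 0}], "gripper": 0}}

```text
clock: 4.75
tool_pos: [0.5327, -0.3386, 0.0547]
orientation: [-180.0, -0.0, -100.9]
force: [0.8, -0.3, 0.3]
opening: 0.0297
```

Call:
{"fn": "jog_arm", "kwargs": {"commands": [{"x": 0, "y": 0, "z": -1, "roll": 0}, {"x": 0, "y": 0, "z": -3, "roll": 0}, {"x": 0, "y": 0, "z": -3, "roll": 0}, {"x": 0, "y": 0, "z": -2, "roll": 0}, {"x": 0, "y": 0, "z": 0, "roll": 0}, {"x": 0, "y": 0, "z": 0, "roll": 0}, {"x": 0, "y": 0, "z": 0, "roll": 0}]}}

```text
clock: 5.45
tool_pos: [0.5318, -0.3382, 0.1438]
orientation: [179.9, 0.0, -101.0]
force: [-0.0, -0.0, -0.7]
opening: 0.0301
```

```bash
python3 - <<'E'
from mv import *
im,c,o=snap('wrist','w2'); print(o['tool_pos'],o['orientation'],o['force'],o['opening'],o['clock'])
E
```

```text
[ 0.53183162 -0.33816183  0.14383172] [ 1.79912047e+02  3.09141025e-02 -1.00960575e+02] [-0.03409267 -0.03423878 -0.69017232] 0.03012115614226841 5.45
```

View pics/w2.png

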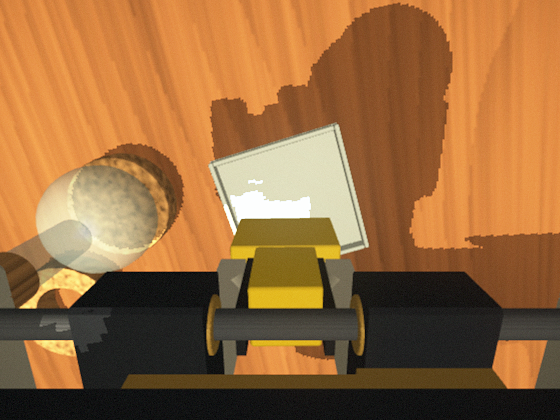

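```bash
python3 - <<'E'
from mv import *
plan((.58,-.11,.2),-94.3,7,1)
E
```

```text
[{"x": -3.3, "y": -0.1, "z": -0.8, "roll": -0.017}, {"x": -3.3, "y": -0.1, "z": -0.8, "roll": -0.017}, {"x": -3.3, "y": -0.2, "z": -0.8, "roll": -0.017}, {"x": -3.3, "y": -0.2, "z": -0.8, "roll": -0.017}, {"x": -3.4, "y": -0.3, "z": -0.8, "roll": -0.017}, {"x": -3.3, "y": -0.3, "z": -0.8, "roll": -0.017}, {"x": -3.4, "y": -0.4, "z": -0.8, "roll": -0.017}]
end [ 0.5802 -0.1096  0.1996] -94.14
```

Call:
{"fn": "jog_arm", "kwargs": {"commands": [{"x": -3.3, "y": -0.1, "z": -0.8, "roll": -0.017}, {"x": -3.3, "y": -0.1, "z": -0.8, "roll": -0.017}, {"x": -3.3, "y": -0.2, "z": -0.8, "roll": -0.017}, {"x": -3.3, "y": -0.2, "z": -0.8, "roll": -0.017}, {"x": -3.4, "y": -0.3, "z": -0.8, "roll": -0.017}, {"x": -3.3, "y": -0.3, "z": -0.8, "roll": -0.017}, {"x": -3.4, "y": -0.4, "z": -0.8, "roll": -0.017}, {"x": 0, "y": 0, "z": 0, "roll": 0}, {"x": 0, "y": 0, "z": 0, "roll": 0}, {"x": 0, "y": 0, "z": 0, "roll": 0}]}}

```text
clock: 6.5
tool_pos: [0.5803, -0.1103, 0.1997]
orientation: [179.9, -0.0, -94.1]
force: [-0.6, 0.5, -1.4]
opening: 0.03
```

```bash
python3 - <<'E'
from mv import *
wfit('w3','rail','rail',(.675,-.0755,np.radians(-4.3)),0)
E
```

```text
tcp [ 0.5803 -0.1103  0.1997] [ 1.799e+02 -2.000e-02 -9.414e+01] F [-0.6  0.5 -1.4] t 6.5
rail 0.89 [205. 213.] 4205
fit [ 0.6736 -0.075 ] -4.64 err 0.924
```

View pics/w3.png

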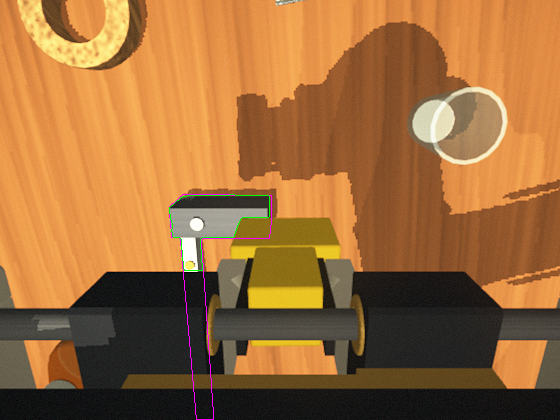

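Call:
{"fn": "jog_arm", "kwargs": {"commands": [{"x": -2.8, "y": 0, "z": 0, "roll": 0}, {"x": -2.8, "y": 0, "z": 0, "roll": 0}, {"x": -2.8, "y": 0, "z": 0, "roll": 0}, {"x": -2.8, "y": 0, "z": 0, "roll": 0}, {"x": -2.8, "y": 0, "z": 0, "roll": 0}, {"x": 0, "y": 0, "z": 0, "roll": 0}, {"x": 0, "y": 0, "z": 0, "roll": 0}, {"x": 0, "y": 0, "z": 0, "roll": 0}]}}

```text
clock: 7.4
tool_pos: [0.5908, 0.0287, 0.2004]
orientation: [180.0, -0.0, -94.2]
force: [0.7, -0.9, -0.9]
opening: 0.0296
```

```bash
python3 - <<'E'
from mv import *
im,c,o,P=wfit('w4','rail','rail',(.675,-.0755,np.radians(-4.3)),0)
cv2.imwrite('pics/w4raw.png',im[:,:,::-1])
import pickle; pickle.dump((im,c,o),open('w4.pkl','wb'))
E
```

```text
tcp [0.5908 0.0287 0.2004] [ 1.7997e+02 -2.0000e-02 -9.4190e+01] F [ 0.7 -0.9 -0.9] t 7.4
rail 0.63 [188.  75.] 8592
fit [ 0.6735 -0.0738] -4.38 err 0.293
```

View pics/w4.png

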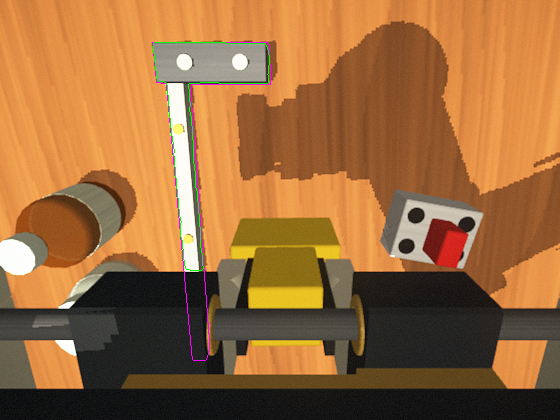

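```bash
python3 - <<'E'
from mv import *
import pickle
im,c,o=pickle.load(open('w4.pkl','rb'))
from scipy.optimize import minimize
m=ctrl.regions_of('wrist','rail')[0]['mask'].astype(float)
def f(v):
    s=sil(c,'rail',(.6735+v[0]/100,-.0738+v[1]/100,np.radians(-4.3)+v[2]/20))/255.
    return np.abs(s-m)[:262].sum()
r=minimize(f,[0,0,0],method='Nelder-Mead',options=dict(initial_simplex=[[0,0,0],[.5,0,0],[0,.5,0],[0,0,.5]],xatol=.002))
v=r.x;print(.6735+v[0]/100,-.0738+v[1]/100,-4.3+np.degrees(v[2]/20),r.fun,m.sum())
# rail edges by brightness, subpixel
g=cv2.GaussianBlur(im,(3,3),0).astype(float).min(2)
L=[];Rr=[]
for row in range(95,255,4):
    seg=g[row,150:225]; d=np.diff(seg)
    i=d[:60].argmax(); j=d.argmin()
    L.append((150+i+.5,row));Rr.append((150+j+.5,row))
for nm,E in(('L',L),('R',Rr)):
    W=unproj(c,E,.02); 
    k=np.polyfit(W[:,1],W[:,0],1)
    res=W[:,0]-np.polyval(k,W[:,1]); ok=abs(res)<.002
    k=np.polyfit(W[ok,1],W[ok,0],1)
    print(nm,'yaw',-np.degrees(np.arctan(k[0])),'x at y=-.0738',np.polyval(k,-.0738),ok.sum(),len(ok),res[ok].std())
# corners of the stop top & front line predicted
im2=im.copy()
P=(.6735+v[0]/100,-.0738+v[1]/100,np.radians(-4.3)+v[2]/20)
for a,b in [((0,0,20),(0,200,20)),((16,0,20),(16,200,20)),((-76,0,45),(16,0,45)),((-76,-30,45),(16,-30,45)),((0,0,0),(0,150,0)),((-76,0,0),(0,0,0))]:
    q=proj(c,place(np.array([a,b])/1000.,P)); cv2.line(im2,*[tuple(int(round(t*1)) for t in w) for w in q],(255,0,255),1)
cv2.imwrite('pics/w4c.png',cv2.resize(im2[20:290,130:310],None,fx=2.2,fy=2.2,interpolation=0)[:,:,::-1])
E
```

```text
0.6737296020543107 -0.07383068847790743 -4.3340073881921475 684.8078431372548 8592.0
L yaw -4.208266848029701 x at y=-.0738 0.6903689204481424 40 40 0.00028259148986031594
R yaw -4.205527103812106 x at y=-.0738 0.6743921007548678 40 40 0.0002658837028395763
```

View pics/w4c.png

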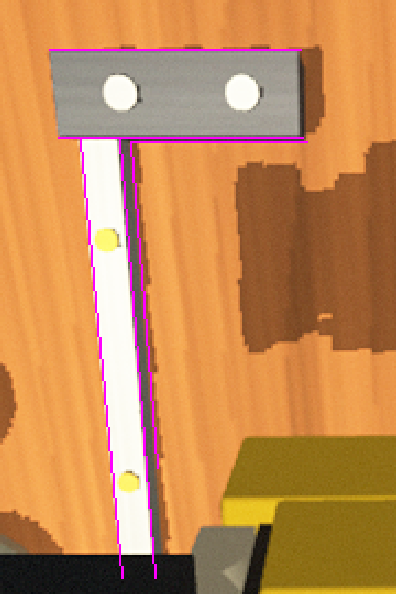

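```bash
cat >> mv.py <<'E'
O=np.array([.6744,-.0736]); YR=-4.2
ex=np.array([np.cos(np.radians(YR)),np.sin(np.radians(YR))]); ey=np.array([-ex[1],ex[0]])
def rw(x,y,z): return np.r_[O+ex*x+ey*y,z]
def wr(p): d=np.array(p)[:2]-O; return np.array([d@ex,d@ey])
E
python3 - <<'E'
from mv import *
import pickle
e=plan(rw(-.038,.019,.1),-94.2,5,1); plan(rw(-.038,.019,.056),-94.2,2,2,start=e)
v=pickle.load(open('v0.pkl','rb'))
for z,pt,ps in((.12,(267,133),(212,252)),(.08,(231,138),(256,279))):
    print(unproj(v['top'][1],pt,z)[0],unproj(v['scene'][1],ps,z)[0],wr(unproj(v['scene'][1],ps,z)[0]))
E
```

```text
[{"x": 1.5, "y": -1.1, "z": 2.0}, {"x": 1.5, "y": -1.0, "z": 2.0}, {"x": 1.6, "y": -1.1, "z": 2.0}, {"x": 1.5, "y": -1.0, "z": 2.0}, {"x": 1.6, "y": -1.1, "z": 2.1}]
end [ 0.6381 -0.052   0.0996] -94.2
[{"y": 0.01, "z": 2.18}, {"x": -0.01, "y": 0.01, "z": 2.18}]
end [ 0.6379 -0.0519  0.056 ] -94.2
[0.79294579 0.03953179 0.12      ] [0.79637262 0.04559712 0.12      ] [0.11291528 0.12781007]
[0.7934587  0.13228202 0.08      ] [0.77824968 0.13246709 0.08      ] [0.08847881 0.21311946]
```

Call:
{"fn": "jog_arm", "kwargs": {"commands": [{"x": 1.5, "y": -1.1, "z": 2.0, "roll": 0}, {"x": 1.5, "y": -1.0, "z": 2.0, "roll": 0}, {"x": 1.6, "y": -1.1, "z": 2.0, "roll": 0}, {"x": 1.5, "y": -1.0, "z": 2.0, "roll": 0}, {"x": 1.6, "y": -1.1, "z": 2.1, "roll": 0}, {"x": 0, "y": 0, "z": 1.5, "roll": 0}, {"x": 0, "y": 0, "z": 1.5, "roll": 0}, {"x": 0, "y": 0, "z": 1.2, "roll": 0}, {"x": 0, "y": 0, "z": 0, "roll": 0}, {"x": 0, "y": 0, "z": 0, "roll": 0}, {"x": 0, "y": 0, "z": 0, "roll": 0}]}}

```text
clock: 8.65
tool_pos: [0.6389, -0.0508, 0.0587]
orientation: [-179.9, 0.0, -94.1]
force: [-0.7, 0.1, -1.1]
opening: 0.0294
```

```bash
cat > st.py <<'E'
from mv import *
import sys
for n in sys.argv[1:]: im,c,o=snap(n.split(':')[0],n.split(':')[1])
o=ctrl.get_obs(); print('t',round(o['clock'],2),'tcp',o['tool_pos'].round(4),'rail mm',(wr(o['tool_pos'])*1000).round(1),'yaw',o['orientation'].round(2),'F',o['force'].round(1),'M',o['moment'].round(2),'op',round(o['opening'],4))
E
python3 st.py wrist:w5
```

```text
t 8.7 tcp [ 0.6389 -0.0507  0.0587] rail mm [-37.1  20.2] yaw [-1.799e+02  2.000e-02 -9.411e+01] F [-1.  -0.4 -0.8] M [ 0.04  0.06 -0.01] op 0.0298
```

View pics/w5.png

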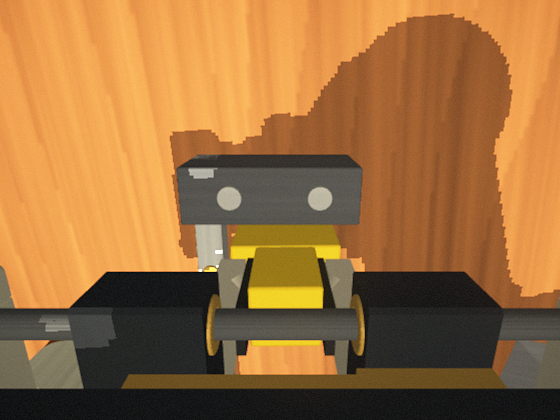

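Call:
{"fn": "jog_arm", "kwargs": {"commands": [{"x": 0, "y": 0, "z": 0.4, "roll": 0}, {"x": 0, "y": 0, "z": 0.3, "roll": 0}, {"x": 0.2, "y": 0, "z": 0, "roll": 0}, {"x": 0.2, "y": 0, "z": 0, "roll": 0}, {"x": 0, "y": 0, "z": 0, "roll": 0}, {"x": 0, "y": 0, "z": 0, "roll": 0}]}}

```text
clock: 9.3
tool_pos: [0.6379, -0.0551, 0.0507]
orientation: [180.0, -0.0, -94.1]
force: [-0.3, -0.8, -0.2]
opening: 0.0298
```

Call:
{"fn": "jog_arm", "kwargs": {"commands": [{"x": 0.06, "y": 0, "z": 0, "roll": 0}, {"x": 0.06, "y": 0, "z": 0, "roll": 0}, {"x": 0, "y": 0, "z": 0, "roll": 0}]}}

```text
clock: 9.6
tool_pos: [0.6379, -0.0561, 0.0506]
orientation: [180.0, 0.0, -94.1]
force: [-0.4, -0.6, -0.1]
opening: 0.03
```

Call:
{"fn": "jog_arm", "kwargs": {"commands": [{"x": 0.05, "y": 0, "z": 0, "roll": 0}, {"x": 0.05, "y": 0, "z": 0, "roll": 0}, {"x": 0, "y": 0, "z": 0, "roll": 0}]}}

```text
clock: 9.9
tool_pos: [0.6378, -0.0571, 0.0507]
orientation: [-180.0, -0.0, -94.1]
force: [0.5, 0.0, -0.0]
opening: 0.0301
```

Call:
{"fn": "jog_arm", "kwargs": {"commands": [{"x": 0.05, "y": 0, "z": 0, "roll": 0}, {"x": 0, "y": 0, "z": 0, "roll": 0}]}}

```text
clock: 10.1
tool_pos: [0.6378, -0.0576, 0.0506]
orientation: [180.0, -0.0, -94.1]
force: [-0.8, 0.0, -0.0]
opening: 0.0296
```

Call:
{"fn": "jog_arm", "kwargs": {"commands": [{"x": 0.05, "y": 0, "z": 0, "roll": 0}, {"x": 0.05, "y": 0, "z": 0, "roll": 0}, {"x": 0, "y": 0, "z": 0, "roll": 0}]}}

```text
clock: 10.4
tool_pos: [0.6377, -0.0584, 0.0507]
orientation: [-180.0, 0.0, -94.1]
force: [0.0, 1.7, -0.0]
opening: 0.03
```

```bash
python3 st.py wrist:w6
```

```text
t 10.45 tcp [ 0.6377 -0.0584  0.0507] rail mm [-37.7  12.5] yaw [-1.800e+02  1.000e-02 -9.413e+01] F [0.  1.6 0.1] M [ 0.69  0.15 -0.  ] op 0.0296
```

View pics/w6.png

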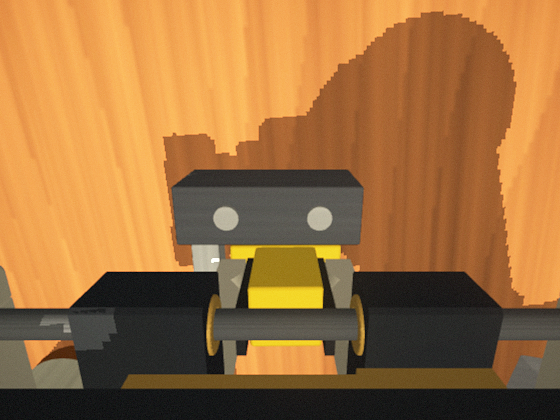

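Call:
{"fn": "jog_arm", "kwargs": {"commands": [{"x": 0.05, "y": 0, "z": 0, "roll": 0}, {"x": 0, "y": 0, "z": 0, "roll": 0}]}}

```text
clock: 10.65
tool_pos: [0.6377, -0.0586, 0.0507]
orientation: [-180.0, 0.0, -94.1]
force: [-0.1, 4.2, 0.6]
opening: 0.0297
```

Call:
{"fn": "jog_arm", "kwargs": {"commands": [{"x": 0, "y": 0, "z": 0, "roll": 0}, {"x": 0, "y": 0, "z": 0, "roll": 0}, {"x": 0, "y": 0, "z": 0, "roll": 0}, {"x": 0, "y": 0, "z": 0, "roll": 0}], "gripper": 6.5}}

```text
clock: 11.05
tool_pos: [0.6377, -0.0593, 0.0507]
orientation: [180.0, -0.0, -94.1]
force: [0.1, -0.1, -0.3]
opening: 0.0563
```

```bash
python3 - <<'E'
from mv import *
o=ctrl.get_obs();e=plan(np.r_[o['tool_pos'][:2],.14],-94.2,3,1); plan((.484,.397,.2),-101.8,12,1,start=e)
E
```

```text
[{"z": -3.0}, {"z": -3.0}, {"z": -2.9}]
end [ 0.6377 -0.0593  0.1397] -94.13
[{"x": -3.7, "y": 1.6, "z": -0.5, "roll": 0.011}, {"x": -3.7, "y": 1.6, "z": -0.5, "roll": 0.011}, {"x": -3.7, "y": 1.6, "z": -0.5, "roll": 0.011}, {"x": -3.6, "y": 1.7, "z": -0.5, "roll": 0.011}, {"x": -3.6, "y": 1.7, "z": -0.5, "roll": 0.011}, {"x": -3.6, "y": 1.7, "z": -0.5, "roll": 0.011}, {"x": -3.6, "y": 1.8, "z": -0.5, "roll": 0.011}, {"x": -3.6, "y": 1.8, "z": -0.5, "roll": 0.011}, {"x": -3.5, "y": 1.9, "z": -0.5, "roll": 0.011}, {"x": -3.5, "y": 1.9, "z": -0.5, "roll": 0.011}, {"x": -3.5, "y": 2.0, "z": -0.5, "roll": 0.011}, {"x": -3.6, "y": 1.9, "z": -0.5, "roll": 0.011}]
end [0.4845 0.3972 0.1997] -101.69
```

Call:
{"fn": "jog_arm", "kwargs": {"commands": [{"x": 0, "y": 0, "z": -2.0, "roll": 0}, {"x": 0, "y": 0, "z": -3.0, "roll": 0}, {"x": 0, "y": 0, "z": -4.0, "roll": 0}]}}

```text
clock: 11.35
tool_pos: [0.6364, -0.0593, 0.1399]
orientation: [179.8, -0.1, -94.1]
force: [1.7, 0.4, -0.5]
opening: 0.0651
```

Call:
{"fn": "jog_arm", "kwargs": {"commands": [{"x": -3.7, "y": 1.6, "z": -0.5, "roll": 0.011}, {"x": -3.7, "y": 1.6, "z": -0.5, "roll": 0.011}, {"x": -3.7, "y": 1.6, "z": -0.5, "roll": 0.011}, {"x": -3.6, "y": 1.7, "z": -0.5, "roll": 0.011}, {"x": -3.6, "y": 1.7, "z": -0.5, "roll": 0.011}, {"x": -3.6, "y": 1.7, "z": -0.5, "roll": 0.011}, {"x": -3.6, "y": 1.8, "z": -0.5, "roll": 0.011}, {"x": -3.6, "y": 1.8, "z": -0.5, "roll": 0.011}, {"x": -3.5, "y": 1.9, "z": -0.5, "roll": 0.011}, {"x": -3.5, "y": 1.9, "z": -0.5, "roll": 0.011}, {"x": -3.5, "y": 2.0, "z": -0.5, "roll": 0.011}, {"x": -3.6, "y": 1.9, "z": -0.5, "roll": 0.011}]}}

```text
clock: 12.55
tool_pos: [0.4837, 0.3987, 0.2012]
orientation: [-180.0, 0.0, -101.7]
force: [-0.5, 0.8, 0.2]
opening: 0.065
```

Call:
{"fn": "jog_arm", "kwargs": {"commands": [{"x": 0, "y": 0, "z": 0, "roll": 0}, {"x": 0, "y": 0, "z": 0, "roll": 0}, {"x": 0, "y": 0, "z": 0, "roll": 0}]}}

```text
clock: 12.85
tool_pos: [0.4845, 0.3967, 0.2004]
orientation: [180.0, -0.0, -101.7]
force: [-0.0, -0.6, -0.4]
opening: 0.0651
```

```bash
python3 - <<'E'
from mv import *
im,c,o,P=wfit('w7','blue_block_center','block',(.484,.397,np.radians(-11.8)),0)
P[2]=(P[2]); y=-90+np.degrees(P[2]); e=plan((P[0],P[1],.043),y,6)
E
```

```text
tcp [0.4845 0.3967 0.2004] [ 1.7999e+02 -4.0000e-02 -1.0170e+02] F [-0.  -0.6 -0.4] t 12.85
blue_block_center 0.57 [287. 191.] 5598
fit [0.4839 0.3983] -12.63 err 0.05
[{"x": -0.03, "y": 0.02, "z": 2.63, "roll": 0.003}, {"x": -0.03, "y": 0.02, "z": 2.63, "roll": 0.003}, {"x": -0.03, "y": 0.02, "z": 2.62, "roll": 0.003}, {"x": -0.03, "y": 0.02, "z": 2.63, "roll": 0.003}, {"x": -0.02, "y": 0.02, "z": 2.62, "roll": 0.003}, {"x": -0.02, "y": 0.03, "z": 2.63, "roll": 0.003}]
end [0.4839 0.3982 0.043 ] -102.78
```

View pics/w7.png

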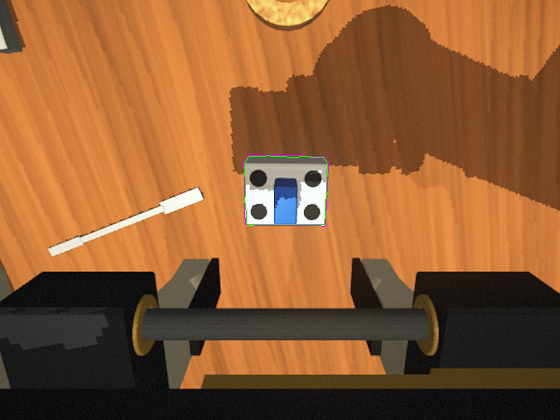

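Call:
{"fn": "jog_arm", "kwargs": {"commands": [{"x": -0.03, "y": 0.02, "z": 3.0, "roll": 0.003}, {"x": -0.03, "y": 0.02, "z": 3.0, "roll": 0.003}, {"x": -0.03, "y": 0.02, "z": 3.0, "roll": 0.003}, {"x": -0.03, "y": 0.02, "z": 3.0, "roll": 0.003}, {"x": -0.02, "y": 0.02, "z": 2.0, "roll": 0.003}, {"x": -0.02, "y": 0.03, "z": 1.0, "roll": 0.003}, {"x": 0, "y": 0, "z": 0.5, "roll": 0}, {"x": 0, "y": 0, "z": 0, "roll": 0}]}}

```text
clock: 13.75
tool_pos: [0.484, 0.399, 0.0458]
orientation: [-180.0, -0.0, -102.7]
force: [0.8, 0.9, 0.5]
opening: 0.065
```

Call:
{"fn": "jog_arm", "kwargs": {"commands": [{"x": 0, "y": 0, "z": 0, "roll": 0}, {"x": 0, "y": 0, "z": 0, "roll": 0}, {"x": 0, "y": 0, "z": 0, "roll": 0}, {"x": 0, "y": 0, "z": 0, "roll": 0}, {"x": 0, "y": 0, "z": 0, "roll": 0}, {"x": 0, "y": 0, "z": 0, "roll": 0}], "gripper": 0}}

```text
clock: 14.35
tool_pos: [0.4837, 0.3993, 0.0458]
orientation: [-180.0, 0.0, -102.7]
force: [6.6, -1.2, 4.6]
opening: 0.0224
```

Call:
{"fn": "jog_arm", "kwargs": {"commands": [{"x": 0, "y": 0, "z": -1.0, "roll": 0}, {"x": 0, "y": 0, "z": -2.0, "roll": 0}, {"x": 0, "y": 0, "z": -3.0, "roll": 0}, {"x": 0, "y": 0, "z": -2.0, "roll": 0}, {"x": 0, "y": 0, "z": -1.0, "roll": 0}]}}

```text
clock: 14.85
tool_pos: [0.4835, 0.3994, 0.1373]
orientation: [-180.0, 0.1, -102.7]
force: [0.5, 0.2, -7.2]
opening: 0.0197
```

```bash
python3 st.py
```

```text
t 14.85 tcp [0.4835 0.3994 0.1373] rail mm [-225.   457.8] yaw [-1.8000e+02  7.0000e-02 -1.0273e+02] F [ 0.5  0.2 -7.2] M [ 0.17 -0.02 -0.04] op 0.0197
```

```bash
python3 - <<'E'
from mv import *
e=plan(rw(-.045,.068,.13),-94.2,12,1); plan(rw(-.045,.068,.055),-94.2,3,2,start=e)
E
```

```text
[{"x": 3.0, "y": -2.0, "z": 0.1, "roll": -0.012}, {"x": 3.0, "y": -1.9, "z": 0.1, "roll": -0.012}, {"x": 3.0, "y": -1.9, "z": 0.1, "roll": -0.012}, {"x": 3.1, "y": -1.9, "roll": -0.012}, {"x": 3.1, "y": -1.8, "z": 0.1, "roll": -0.012}, {"x": 3.1, "y": -1.8, "roll": -0.012}, {"x": 3.1, "y": -1.7, "z": 0.1, "roll": -0.012}, {"x": 3.1, "y": -1.7, "roll": -0.012}, {"x": 3.2, "y": -1.7, "z": 0.1, "roll": -0.012}, {"x": 3.2, "y": -1.6, "roll": -0.012}, {"x": 3.2, "y": -1.6, "z": 0.1, "roll": -0.012}, {"x": 3.2, "y": -1.5, "roll": -0.012}]
end [ 0.634  -0.0022  0.1303] -94.48
[{"x": 0.01, "y": -0.02, "z": 2.51, "roll": -0.002}, {"x": 0.01, "y": -0.01, "z": 2.51, "roll": -0.002}, {"y": -0.02, "z": 2.51, "roll": -0.002}]
end [ 0.6345 -0.0025  0.055 ] -94.13
```

Call:
{"fn": "jog_arm", "kwargs": {"commands": [{"x": 3.0, "y": -2.0, "z": 0.1, "roll": -0.012}, {"x": 3.0, "y": -1.9, "z": 0.1, "roll": -0.012}, {"x": 3.0, "y": -1.9, "z": 0.1, "roll": -0.012}, {"x": 3.1, "y": -1.9, "z": 0, "roll": -0.012}, {"x": 3.1, "y": -1.8, "z": 0.1, "roll": -0.012}, {"x": 3.1, "y": -1.8, "z": 0, "roll": -0.012}, {"x": 3.1, "y": -1.7, "z": 0.1, "roll": -0.012}, {"x": 3.1, "y": -1.7, "z": 0, "roll": -0.012}, {"x": 3.2, "y": -1.7, "z": 0.1, "roll": -0.012}, {"x": 3.2, "y": -1.6, "z": 0, "roll": -0.012}, {"x": 3.2, "y": -1.6, "z": 0.1, "roll": -0.012}, {"x": 3.2, "y": -1.5, "z": 0, "roll": -0.015}]}}

```text
clock: 16.05
tool_pos: [0.6332, -0.0038, 0.1272]
orientation: [179.8, -0.0, -94.3]
force: [-0.3, 0.4, -7.6]
opening: 0.0199
```

Call:
{"fn": "jog_arm", "kwargs": {"commands": [{"x": 0, "y": 0, "z": 0, "roll": 0}, {"x": 0, "y": 0, "z": 0, "roll": 0}, {"x": 0, "y": 0, "z": 0, "roll": 0}]}}

```text
clock: 16.35
tool_pos: [0.6333, -0.0022, 0.1277]
orientation: [179.9, -0.0, -94.3]
force: [-0.1, 0.2, -7.2]
opening: 0.02
```

```bash
python3 st.py wrist:w8 top:t8
```

```text
t 16.45 tcp [ 0.6337 -0.0016  0.1283] rail mm [-45.9  68.9] yaw [179.95   0.   -94.25] F [ 0.5  0.3 -7.7] M [0.07 0.07 0.05] op 0.0201
```

View pics/w8.png

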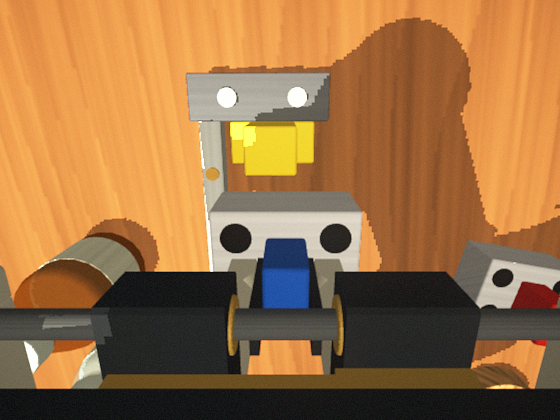

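Call:
{"fn": "jog_arm", "kwargs": {"commands": [{"x": 0, "y": 0, "z": 2.0, "roll": 0}, {"x": 0, "y": 0, "z": 2.5, "roll": 0}, {"x": 0, "y": 0, "z": 2.0, "roll": 0}, {"x": 0, "y": 0, "z": 1.0, "roll": 0}, {"x": 0, "y": 0, "z": 0, "roll": 0}, {"x": 0, "y": 0, "z": 0, "roll": 0}, {"x": 0, "y": 0, "z": 0, "roll": 0}]}}

```text
clock: 17.15
tool_pos: [0.6352, -0.002, 0.0551]
orientation: [-179.9, 0.0, -94.3]
force: [0.3, 0.0, -8.4]
opening: 0.0198
```

Call:
{"fn": "jog_arm", "kwargs": {"commands": [{"x": 0, "y": 0, "z": 0.4, "roll": 0}, {"x": 0, "y": 0, "z": 0.3, "roll": 0}, {"x": 0, "y": 0, "z": 0.1, "roll": 0}, {"x": 0, "y": 0, "z": 0, "roll": 0}, {"x": 0, "y": 0, "z": 0, "roll": 0}]}}

```text
clock: 17.65
tool_pos: [0.6347, -0.0026, 0.0473]
orientation: [-179.9, -0.0, -94.3]
force: [-4.2, -1.1, 6.4]
opening: 0.0202
```

Call:
{"fn": "jog_arm", "kwargs": {"commands": [{"x": 0, "y": 0, "z": -0.05, "roll": 0}, {"x": 0, "y": 0, "z": 0, "roll": 0}]}}

```text
clock: 17.85
tool_pos: [0.6347, -0.0026, 0.0473]
orientation: [-179.9, -0.0, -94.3]
force: [-3.4, -0.5, 7.2]
opening: 0.0198
```

Call:
{"fn": "jog_arm", "kwargs": {"commands": [{"x": 0, "y": 0, "z": -0.1, "roll": 0}, {"x": 0, "y": 0, "z": 0, "roll": 0}, {"x": 0, "y": 0, "z": 0, "roll": 0}]}}

```text
clock: 18.15
tool_pos: [0.6346, -0.0024, 0.0474]
orientation: [-180.0, -0.0, -94.3]
force: [-0.5, -1.9, 1.0]
opening: 0.0198
```

Call:
{"fn": "jog_arm", "kwargs": {"commands": [{"x": 0, "y": -0.15, "z": 0, "roll": 0}, {"x": 0, "y": -0.15, "z": 0, "roll": 0}, {"x": 0, "y": -0.15, "z": 0, "roll": 0}, {"x": 0, "y": 0, "z": 0, "roll": 0}]}}

```text
clock: 18.55
tool_pos: [0.6366, -0.003, 0.0474]
orientation: [179.8, -0.1, -94.3]
force: [-9.5, 0.5, 10.1]
opening: 0.02
```

Call:
{"fn": "jog_arm", "kwargs": {"commands": [{"x": 0, "y": -0.05, "z": 0, "roll": 0}, {"x": 0, "y": -0.05, "z": 0, "roll": 0}, {"x": 0, "y": 0, "z": 0, "roll": 0}]}}

```text
clock: 18.85
tool_pos: [0.6373, -0.0031, 0.0473]
orientation: [179.8, -0.1, -94.3]
force: [-9.1, -0.2, 11.0]
opening: 0.0199
```

Call:
{"fn": "jog_arm", "kwargs": {"commands": [{"x": 0, "y": 0, "z": -0.15, "roll": 0}, {"x": 0, "y": 0, "z": 0, "roll": 0}, {"x": 0, "y": 0, "z": 0, "roll": 0}, {"x": 0, "y": 0, "z": 0, "roll": 0}]}}

```text
clock: 19.25
tool_pos: [0.6394, -0.0028, 0.0479]
orientation: [179.9, -0.0, -94.3]
force: [-0.3, -0.1, -7.2]
opening: 0.0197
```

```bash
python3 st.py wrist:w9 scene:s9
```

```text
t 19.35 tcp [ 0.6395 -0.0028  0.0481] rail mm [-40.   68.1] yaw [ 1.7996e+02 -1.0000e-02 -9.4300e+01] F [-0.5  0.4 -8.7] M [0.03 0.07 0.01] op 0.0195
```

View pics/w9.png

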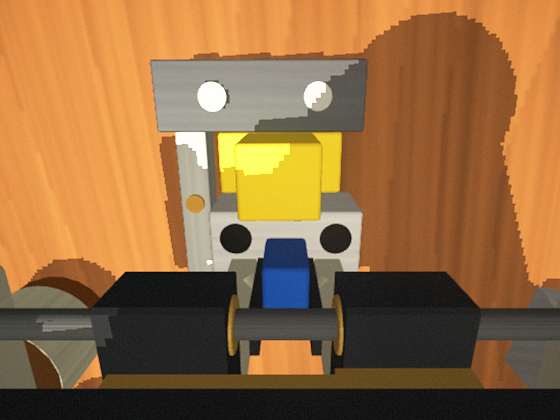

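View pics/s9.png

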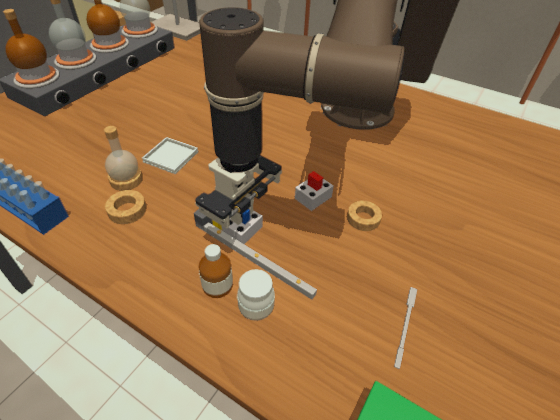

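Call:
{"fn": "jog_arm", "kwargs": {"commands": [{"x": 0, "y": -0.05, "z": 0, "roll": 0}, {"x": 0, "y": -0.05, "z": 0, "roll": 0}, {"x": 0, "y": 0, "z": 0, "roll": 0}, {"x": 0, "y": 0, "z": 0, "roll": 0}]}}

```text
clock: 19.75
tool_pos: [0.6407, -0.0029, 0.0487]
orientation: [-180.0, 0.0, -94.3]
force: [-0.4, 0.9, -7.9]
opening: 0.0192
```

Call:
{"fn": "jog_arm", "kwargs": {"commands": [{"x": 0, "y": -0.05, "z": 0, "roll": 0}, {"x": 0, "y": 0, "z": 0, "roll": 0}, {"x": 0, "y": 0, "z": 0, "roll": 0}]}}

```text
clock: 20.05
tool_pos: [0.6412, -0.0029, 0.0487]
orientation: [-180.0, 0.0, -94.3]
force: [0.7, -0.0, -7.6]
opening: 0.02
```

Call:
{"fn": "jog_arm", "kwargs": {"commands": [{"x": 0, "y": -0.05, "z": 0.05, "roll": 0}, {"x": 0, "y": -0.05, "z": 0.04, "roll": 0}, {"x": 0, "y": 0, "z": 0, "roll": 0}, {"x": 0, "y": 0, "z": 0, "roll": 0}]}}

```text
clock: 20.45
tool_pos: [0.6422, -0.003, 0.0477]
orientation: [180.0, -0.0, -94.3]
force: [0.0, 0.3, -8.0]
opening: 0.0197
```

Call:
{"fn": "jog_arm", "kwargs": {"commands": [{"x": 0, "y": -0.05, "z": 0, "roll": 0}, {"x": 0, "y": 0, "z": 0, "roll": 0}, {"x": 0, "y": 0, "z": 0, "roll": 0}]}}

```text
clock: 20.75
tool_pos: [0.6424, -0.003, 0.0477]
orientation: [180.0, -0.0, -94.3]
force: [-1.1, -0.4, -7.3]
opening: 0.0195
```

Call:
{"fn": "jog_arm", "kwargs": {"commands": [{"x": 0, "y": -0.05, "z": 0, "roll": 0}, {"x": 0, "y": 0, "z": 0, "roll": 0}, {"x": 0, "y": 0, "z": 0, "roll": 0}]}}

```text
clock: 21.05
tool_pos: [0.6425, -0.0032, 0.0476]
orientation: [179.9, -0.0, -94.3]
force: [-4.3, -0.4, -4.9]
opening: 0.0198
```

Call:
{"fn": "jog_arm", "kwargs": {"commands": [{"x": 0.2, "y": 0.04, "z": 0, "roll": 0}, {"x": 0.2, "y": 0, "z": 0, "roll": 0}, {"x": 0.2, "y": 0, "z": 0, "roll": 0}, {"x": 0.2, "y": 0, "z": 0, "roll": 0}, {"x": 0, "y": 0, "z": 0, "roll": 0}, {"x": 0, "y": 0, "z": 0, "roll": 0}, {"x": 0, "y": 0, "z": 0, "roll": 0}]}}

```text
clock: 21.75
tool_pos: [0.6419, -0.0113, 0.0476]
orientation: [180.0, -0.0, -94.3]
force: [-2.7, -0.1, -8.7]
opening: 0.0198
```

```bash
python3 st.py wrist:w10
```

```text
t 21.8 tcp [ 0.6419 -0.0113  0.0476] rail mm [-36.9  59.7] yaw [ 1.7997e+02 -2.0000e-02 -9.4310e+01] F [-3.3 -1.2 -8.6] M [-0.13  1.42  0.06] op 0.0194
```

View pics/w10.png

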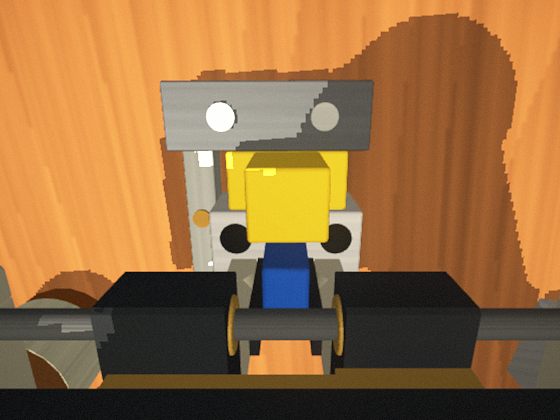

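Call:
{"fn": "jog_arm", "kwargs": {"commands": [{"x": 0.05, "y": 0, "z": 0, "roll": 0}, {"x": 0.05, "y": 0, "z": 0, "roll": 0}, {"x": 0, "y": 0, "z": 0, "roll": 0}, {"x": 0, "y": 0, "z": 0, "roll": 0}]}}

```text
clock: 22.2
tool_pos: [0.6419, -0.0118, 0.0477]
orientation: [180.0, 0.0, -94.3]
force: [-4.4, 2.6, -8.3]
opening: 0.0198
```

Call:
{"fn": "jog_arm", "kwargs": {"commands": [{"x": 0.05, "y": 0, "z": 0, "roll": 0}, {"x": 0, "y": 0, "z": 0, "roll": 0}, {"x": 0, "y": 0, "z": 0, "roll": 0}]}}

```text
clock: 22.5
tool_pos: [0.6419, -0.0123, 0.0477]
orientation: [180.0, 0.0, -94.3]
force: [-3.7, 3.6, -9.0]
opening: 0.02
```

Call:
{"fn": "jog_arm", "kwargs": {"commands": [{"x": 0.04, "y": 0, "z": 0, "roll": 0}, {"x": 0, "y": 0, "z": 0, "roll": 0}, {"x": 0, "y": 0, "z": 0, "roll": 0}]}}

```text
clock: 22.8
tool_pos: [0.6419, -0.0127, 0.0478]
orientation: [180.0, 0.0, -94.3]
force: [-4.4, 2.9, -7.4]
opening: 0.0196
```

Call:
{"fn": "jog_arm", "kwargs": {"commands": [{"x": 0.04, "y": 0, "z": 0, "roll": 0}, {"x": 0, "y": 0, "z": 0, "roll": 0}, {"x": 0, "y": 0, "z": 0, "roll": 0}]}}

```text
clock: 23.1
tool_pos: [0.6418, -0.0131, 0.0478]
orientation: [180.0, 0.0, -94.3]
force: [-4.6, 3.2, -6.7]
opening: 0.0194
```

```bash
python3 st.py wrist:w11; python3 - <<'E'
import cv2
im=cv2.imread('pics/w11.png')[60:270,150:400]; cv2.imwrite('pics/w11c.png',cv2.resize(im,None,fx=2.8,fy=2.8,interpolation=cv2.INTER_CUBIC))
E
```

```text
t 23.15 tcp [ 0.6418 -0.0131  0.0477] rail mm [-36.9  57.9] yaw [ 1.7999e+02  1.0000e-02 -9.4290e+01] F [-4.2  3.  -7.9] M [1.28 1.89 0.12] op 0.0198
```

View pics/w11c.png

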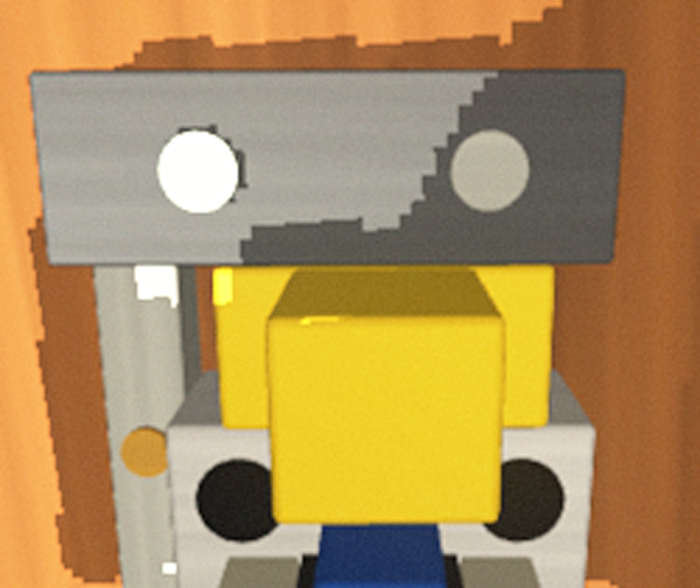

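Call:
{"fn": "jog_arm", "kwargs": {"commands": [{"x": 0.04, "y": 0, "z": 0, "roll": 0}, {"x": 0, "y": 0, "z": 0, "roll": 0}, {"x": 0, "y": 0, "z": 0, "roll": 0}]}}

```text
clock: 23.45
tool_pos: [0.6418, -0.0134, 0.0477]
orientation: [180.0, 0.0, -94.3]
force: [-3.8, 3.1, -8.1]
opening: 0.0201
```

Call:
{"fn": "jog_arm", "kwargs": {"commands": [{"x": 0.04, "y": 0, "z": 0, "roll": 0}, {"x": 0, "y": 0, "z": 0, "roll": 0}, {"x": 0, "y": 0, "z": 0, "roll": 0}]}}

```text
clock: 23.75
tool_pos: [0.6418, -0.0135, 0.0478]
orientation: [180.0, 0.0, -94.3]
force: [-4.3, 5.3, -7.6]
opening: 0.02
```

Call:
{"fn": "jog_arm", "kwargs": {"commands": [{"x": 0.03, "y": 0, "z": 0, "roll": 0}, {"x": 0, "y": 0, "z": 0, "roll": 0}, {"x": 0, "y": 0, "z": 0, "roll": 0}]}}

```text
clock: 24.05
tool_pos: [0.6418, -0.0135, 0.0478]
orientation: [-180.0, 0.1, -94.3]
force: [-5.1, 6.4, -7.1]
opening: 0.0197
```

Call:
{"fn": "jog_arm", "kwargs": {"commands": [{"x": 0, "y": 0, "z": 0.04, "roll": 0}, {"x": 0, "y": 0, "z": 0.04, "roll": 0}, {"x": 0, "y": 0, "z": 0, "roll": 0}, {"x": 0, "y": 0, "z": 0, "roll": 0}]}}

```text
clock: 24.45
tool_pos: [0.6418, -0.0136, 0.0477]
orientation: [-180.0, 0.0, -94.3]
force: [-7.7, 6.3, -2.3]
opening: 0.0198
```

Call:
{"fn": "jog_arm", "kwargs": {"commands": [{"x": 0, "y": 0, "z": 0.03, "roll": 0}, {"x": 0, "y": 0, "z": 0, "roll": 0}]}}

```text
clock: 24.65
tool_pos: [0.6418, -0.0136, 0.0477]
orientation: [-180.0, 0.0, -94.3]
force: [-7.1, 6.3, -0.2]
opening: 0.0198
```

Call:
{"fn": "jog_arm", "kwargs": {"commands": [{"x": 0, "y": 0, "z": 0, "roll": 0}, {"x": 0, "y": 0, "z": 0, "roll": 0}, {"x": 0, "y": 0, "z": 0, "roll": 0}, {"x": 0, "y": 0, "z": 0, "roll": 0}], "gripper": 5.5}}

```text
clock: 25.05
tool_pos: [0.6432, -0.0145, 0.0476]
orientation: [-179.9, 0.0, -94.3]
force: [0.5, -0.3, -0.0]
opening: 0.0467
```

```bash
python3 st.py wrist:w12; python3 - <<'E'
import cv2
im=cv2.imread('pics/w12.png')[60:270,150:400]; cv2.imwrite('pics/w12c.png',cv2.resize(im,None,fx=2.8,fy=2.8,interpolation=cv2.INTER_CUBIC))
E
```

```text
t 25.1 tcp [ 0.6428 -0.0145  0.0473] rail mm [-35.8  56.6] yaw [-1.799e+02  1.000e-02 -9.430e+01] F [ 0.2 -0.6 -0.3] M [0.07 0.07 0.  ] op 0.0502
```

View pics/w12c.png

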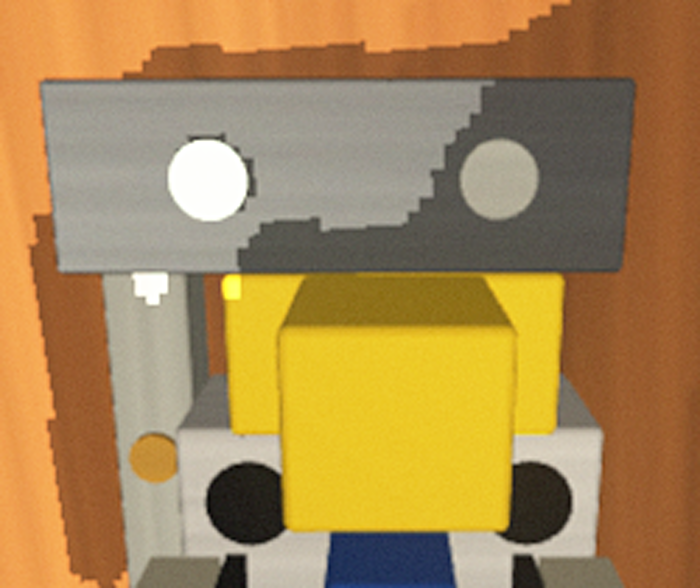

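```bash
python3 - <<'E'
from mv import *
o=ctrl.get_obs();p=o['tool_pos'];e=plan(np.r_[p[:2],.105],-94.3,3,1);e=plan((.6377,-.0588,.105),-94.2,3,2,start=e);plan((.6377,-.0588,.0515),-94.2,3,2,start=e)
E
```

```text
[{"z": -1.9}, {"z": -1.9}, {"z": -2.0}]
end [ 0.6428 -0.0145  0.1053] -94.3
[{"x": 1.48, "y": 0.06, "z": 0.01, "roll": -0.001}, {"x": 1.49, "y": 0.06, "z": 0.01, "roll": -0.001}, {"x": 1.48, "y": 0.06, "z": 0.01, "roll": -0.001}]
end [ 0.6377 -0.0588  0.105 ] -94.12
[{"z": 1.78}, {"z": 1.79}, {"z": 1.78}]
end [ 0.6377 -0.0588  0.0515] -94.12
```

Call:
{"fn": "jog_arm", "kwargs": {"commands": [{"x": 0, "y": 0, "z": -1.9, "roll": 0}, {"x": 0, "y": 0, "z": -1.9, "roll": 0}, {"x": 0, "y": 0, "z": -2.0, "roll": 0}, {"x": 1.48, "y": 0.06, "z": 0, "roll": 0}, {"x": 1.49, "y": 0.06, "z": 0, "roll": 0}, {"x": 1.48, "y": 0.06, "z": 0, "roll": -0.002}, {"x": 0, "y": 0, "z": 0, "roll": 0}, {"x": 0, "y": 0, "z": 1.8, "roll": 0}, {"x": 0, "y": 0, "z": 1.8, "roll": 0}, {"x": 0, "y": 0, "z": 1.4, "roll": 0}, {"x": 0, "y": 0, "z": 0, "roll": 0}, {"x": 0, "y": 0, "z": 0, "roll": 0}], "gripper": 6}}

```text
clock: 26.3
tool_pos: [0.6368, -0.0588, 0.0544]
orientation: [180.0, -0.0, -94.2]
force: [-0.4, -0.5, 0.6]
opening: 0.0598
```

Call:
{"fn": "jog_arm", "kwargs": {"commands": [{"x": 0, "y": -0.09, "z": 0.2, "roll": 0}, {"x": 0, "y": 0, "z": 0, "roll": 0}, {"x": 0, "y": 0, "z": 0, "roll": 0}]}}

```text
clock: 26.6
tool_pos: [0.638, -0.0586, 0.0532]
orientation: [-179.9, 0.0, -94.2]
force: [-0.3, 0.1, 0.2]
opening: 0.0598
```

Call:
{"fn": "jog_arm", "kwargs": {"commands": [{"x": 0, "y": 0, "z": 0, "roll": 0}, {"x": 0, "y": 0, "z": 0, "roll": 0}, {"x": 0, "y": 0, "z": 0, "roll": 0}, {"x": 0, "y": 0, "z": 0, "roll": 0}, {"x": 0, "y": 0, "z": 0, "roll": 0}], "gripper": 0}}

```text
clock: 27.1
tool_pos: [0.6377, -0.0587, 0.0527]
orientation: [180.0, -0.0, -94.2]
force: [-0.9, 0.3, 0.5]
opening: 0.0299
```

Call:
{"fn": "jog_arm", "kwargs": {"commands": [{"x": 0, "y": 0, "z": -0.4, "roll": 0}, {"x": 0, "y": 0, "z": -0.8, "roll": 0}, {"x": 0, "y": 0, "z": -1.0, "roll": 0}, {"x": 0, "y": 0, "z": -1.5, "roll": 0}, {"x": 0, "y": 0, "z": -2.0, "roll": 0}, {"x": 0, "y": 0, "z": -2.0, "roll": 0}, {"x": 0, "y": 0, "z": -1.8, "roll": 0}, {"x": 0, "y": 0, "z": 0, "roll": 0}]}}

```text
clock: 27.9
tool_pos: [0.6396, -0.0587, 0.1517]
orientation: [-179.7, 0.0, -94.2]
force: [0.4, 0.8, -1.6]
opening: 0.0298
```

```bash
python3 st.py; python3 - <<'E'
from mv import *
p=ctrl.get_obs()['tool_pos'];T=rw(-.0375,.107,0); print(T); plan((T[0],T[1],.148),-94.2,4,2)
E
```

```text
t 27.9 tcp [ 0.6396 -0.0587  0.1517] rail mm [-35.8  12.3] yaw [-1.7966e+02  4.0000e-02 -9.4150e+01] F [ 0.4  0.8 -1.6] M [ 0.03 -0.01  0.07] op 0.0298
[0.64483719 0.03585908 0.        ]
[{"x": -2.37, "y": 0.04, "z": 0.09}, {"x": -2.37, "y": 0.04, "z": 0.09}, {"x": -2.37, "y": 0.04, "z": 0.1}, {"x": -2.36, "y": 0.04, "z": 0.09}]
end [0.6449 0.0359 0.148 ] -94.15
```

Call:
{"fn": "jog_arm", "kwargs": {"commands": [{"x": -2.37, "y": 0.04, "z": 0, "roll": 0}, {"x": -2.37, "y": 0.04, "z": 0, "roll": 0}, {"x": -2.37, "y": 0.04, "z": 0, "roll": 0}, {"x": -2.36, "y": 0.0, "z": 0, "roll": 0}, {"x": 0, "y": 0, "z": 0, "roll": 0}, {"x": 0, "y": 0, "z": 0, "roll": 0}]}}

```text
clock: 28.5
tool_pos: [0.643, 0.0362, 0.1473]
orientation: [180.0, -0.0, -94.1]
force: [-1.1, 0.1, -0.2]
opening: 0.03
```

```bash
python3 st.py wrist:w13
```

```text
t 28.55 tcp [0.643  0.0356 0.1474] rail mm [-39.3 106.6] yaw [ 1.7996e+02 -1.0000e-02 -9.4170e+01] F [-1.  -0.4 -0.6] M [-0.    0.11 -0.01] op 0.0296
```

View pics/w13.png

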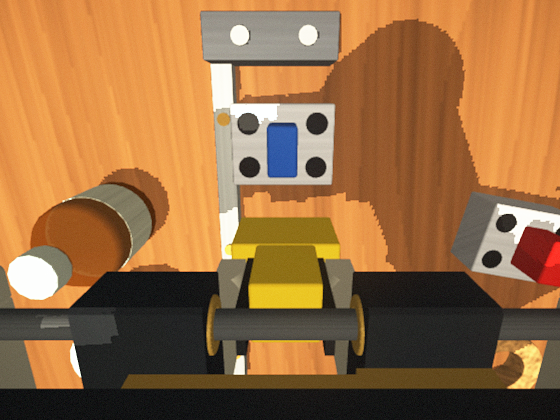

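Call:
{"fn": "jog_arm", "kwargs": {"commands": [{"x": 0, "y": 0, "z": 2.5, "roll": 0}, {"x": 0, "y": 0, "z": 3.0, "roll": 0}, {"x": 0, "y": 0, "z": 2.0, "roll": 0}, {"x": 0, "y": 0, "z": 1.3, "roll": 0}, {"x": 0, "y": 0, "z": 0, "roll": 0}, {"x": 0, "y": 0, "z": 0, "roll": 0}, {"x": 0, "y": 0, "z": 0, "roll": 0}]}}

```text
clock: 29.25
tool_pos: [0.6444, 0.0359, 0.061]
orientation: [-179.9, 0.0, -94.2]
force: [0.4, 1.0, -2.0]
opening: 0.0299
```

Call:
{"fn": "jog_arm", "kwargs": {"commands": [{"x": 0, "y": 0, "z": 0.4, "roll": 0}, {"x": 0, "y": 0, "z": 0.35, "roll": 0}, {"x": 0.15, "y": 0, "z": 0, "roll": 0}, {"x": 0.15, "y": 0, "z": 0, "roll": 0}, {"x": 0.1, "y": 0, "z": 0, "roll": 0}, {"x": 0, "y": 0, "z": 0, "roll": 0}, {"x": 0, "y": 0, "z": 0, "roll": 0}]}}

```text
clock: 29.95
tool_pos: [0.6437, 0.0319, 0.0526]
orientation: [-179.9, 0.0, -94.2]
force: [1.6, 1.0, 3.5]
opening: 0.0297
```

Call:
{"fn": "jog_arm", "kwargs": {"commands": [{"x": 0.05, "y": 0, "z": 0, "roll": 0}, {"x": 0.05, "y": 0, "z": 0, "roll": 0}, {"x": 0, "y": 0, "z": 0, "roll": 0}, {"x": 0, "y": 0, "z": 0, "roll": 0}]}}

```text
clock: 30.35
tool_pos: [0.6436, 0.0311, 0.0527]
orientation: [-179.9, 0.0, -94.2]
force: [1.2, 3.1, 5.4]
opening: 0.0297
```

Call:
{"fn": "jog_arm", "kwargs": {"commands": [{"x": 0, "y": 0, "z": -0.1, "roll": 0}, {"x": 0, "y": 0, "z": 0, "roll": 0}, {"x": 0, "y": 0, "z": 0, "roll": 0}]}}

```text
clock: 30.65
tool_pos: [0.6422, 0.0305, 0.0527]
orientation: [179.9, -0.0, -94.2]
force: [-1.1, 1.1, 2.0]
opening: 0.0295
```

```bash
python3 st.py wrist:w14; python3 - <<'E'
import cv2
im=cv2.imread('pics/w14.png')[10:290,130:430]; cv2.imwrite('pics/w14c.png',cv2.resize(im,None,fx=2.1,fy=2.1,interpolation=cv2.INTER_CUBIC))
E
```

```text
t 30.7 tcp [0.6422 0.0305 0.0527] rail mm [-39.8 101.5] yaw [ 1.799e+02 -3.000e-02 -9.420e+01] F [-1.4  0.3  1.8] M [0.23 0.6  0.02] op 0.0301
```

View pics/w14c.png

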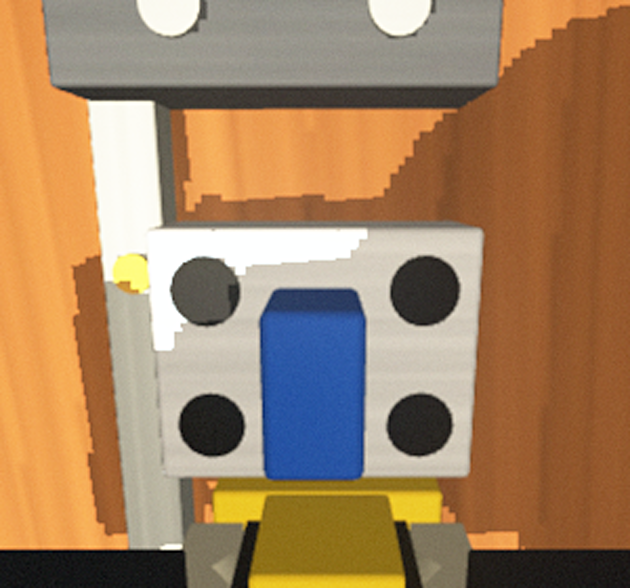

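Call:
{"fn": "jog_arm", "kwargs": {"commands": [{"x": 0.03, "y": 0, "z": -0.04, "roll": 0}, {"x": 0, "y": 0, "z": 0, "roll": 0}, {"x": 0, "y": 0, "z": 0, "roll": 0}]}}

```text
clock: 31.0
tool_pos: [0.6428, 0.0304, 0.0533]
orientation: [180.0, -0.0, -94.2]
force: [-0.1, 0.0, -1.3]
opening: 0.0296
```

Call:
{"fn": "jog_arm", "kwargs": {"commands": [{"x": 0.03, "y": 0, "z": 0, "roll": 0}, {"x": 0, "y": 0, "z": 0, "roll": 0}, {"x": 0, "y": 0, "z": 0, "roll": 0}]}}

```text
clock: 31.3
tool_pos: [0.643, 0.0302, 0.0535]
orientation: [180.0, -0.0, -94.2]
force: [0.2, -0.6, -2.1]
opening: 0.0295
```

Call:
{"fn": "jog_arm", "kwargs": {"commands": [{"x": 0.03, "y": 0, "z": 0, "roll": 0}, {"x": 0, "y": 0, "z": 0, "roll": 0}, {"x": 0, "y": 0, "z": 0, "roll": 0}]}}

```text
clock: 31.6
tool_pos: [0.6429, 0.0299, 0.0536]
orientation: [180.0, 0.0, -94.2]
force: [-0.5, 0.0, -1.3]
opening: 0.0296
```

Call:
{"fn": "jog_arm", "kwargs": {"commands": [{"x": 0.03, "y": 0, "z": 0, "roll": 0}, {"x": 0, "y": 0, "z": 0, "roll": 0}, {"x": 0, "y": 0, "z": 0, "roll": 0}]}}

```text
clock: 31.9
tool_pos: [0.6429, 0.0296, 0.0536]
orientation: [180.0, -0.0, -94.2]
force: [0.4, -0.3, -1.2]
opening: 0.03
```

```bash
python3 st.py
```

```text
t 31.9 tcp [0.6429 0.0296 0.0536] rail mm [-38.9 100.6] yaw [180.    -0.   -94.18] F [ 0.4 -0.3 -1.2] M [ 0.11  0.03 -0.02] op 0.03
```

Call:
{"fn": "jog_arm", "kwargs": {"commands": [{"x": 0.03, "y": 0, "z": 0, "roll": 0}, {"x": 0, "y": 0, "z": 0, "roll": 0}, {"x": 0, "y": 0, "z": 0, "roll": 0}]}}

```text
clock: 32.2
tool_pos: [0.6429, 0.0293, 0.0536]
orientation: [-180.0, -0.0, -94.2]
force: [-1.3, -0.6, -1.5]
opening: 0.0291
```

```bash
python3 st.py
```

```text
t 32.2 tcp [0.6429 0.0293 0.0536] rail mm [-38.9 100.3] yaw [-180.     -0.    -94.18] F [-1.3 -0.6 -1.5] M [0.03 0.06 0.01] op 0.0291
```

Call:
{"fn": "jog_arm", "kwargs": {"commands": [{"x": 0.03, "y": 0, "z": 0, "roll": 0}, {"x": 0, "y": 0, "z": 0, "roll": 0}, {"x": 0, "y": 0, "z": 0, "roll": 0}]}}

```text
clock: 32.5
tool_pos: [0.6429, 0.0291, 0.0536]
orientation: [-180.0, 0.0, -94.2]
force: [0.6, 1.4, -0.7]
opening: 0.0299
```

```bash
python3 st.py wrist:w15; python3 - <<'E'
import cv2
im=cv2.imread('pics/w15.png')[200:290,180:380]; cv2.imwrite('pics/w15c.png',cv2.resize(im,None,fx=4,fy=4,interpolation=cv2.INTER_CUBIC))
E
```

```text
t 32.55 tcp [0.6429 0.0291 0.0535] rail mm [-39.  100.1] yaw [-1.800e+02  1.000e-02 -9.418e+01] F [-0.7  1.7 -1. ] M [0.46 0.16 0.06] op 0.0293
```

View pics/w15c.png

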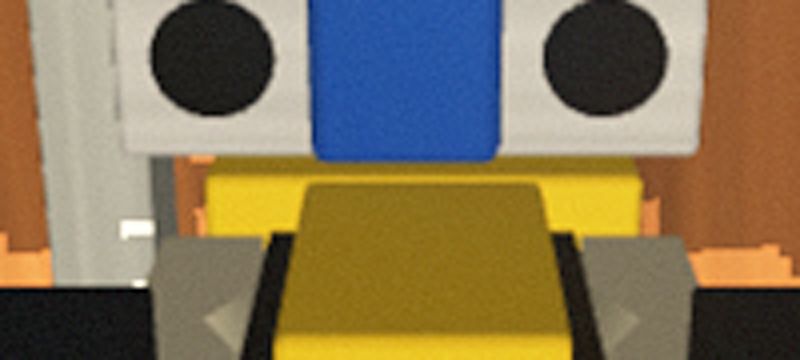

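Call:
{"fn": "jog_arm", "kwargs": {"commands": [{"x": 0, "y": 0, "z": 0.04, "roll": 0}, {"x": 0, "y": 0, "z": 0.04, "roll": 0}, {"x": 0, "y": 0, "z": 0, "roll": 0}, {"x": 0, "y": 0, "z": 0, "roll": 0}]}}

```text
clock: 32.95
tool_pos: [0.6431, 0.0291, 0.0528]
orientation: [-180.0, 0.0, -94.2]
force: [0.2, 1.7, -1.5]
opening: 0.0296
```

Call:
{"fn": "jog_arm", "kwargs": {"commands": [{"x": 0, "y": 0, "z": 0, "roll": 0}, {"x": 0, "y": 0, "z": 0, "roll": 0}, {"x": 0, "y": 0, "z": 0, "roll": 0}, {"x": 0, "y": 0, "z": 0, "roll": 0}], "gripper": 6}}

```text
clock: 33.35
tool_pos: [0.6429, 0.0289, 0.0528]
orientation: [-180.0, -0.0, -94.2]
force: [0.2, -0.5, -0.4]
opening: 0.0557
```

```bash
python3 st.py; python3 - <<'E'
from mv import *
o=ctrl.get_obs();e=plan(np.r_[o['tool_pos'][:2],.145],-94.2,3,1); plan((.45,.081,.2),-102,6,1,start=e)
E
```

```text
t 33.35 tcp [0.6429 0.0289 0.0528] rail mm [-38.9 100. ] yaw [-180.     -0.    -94.19] F [ 0.2 -0.5 -0.4] M [0.07 0.06 0.02] op 0.0557
[{"z": -3.1}, {"z": -3.1}, {"z": -3.0}]
end [0.6429 0.0289 0.1448] -94.19
[{"x": -0.6, "y": 3.3, "z": -0.9, "roll": 0.023}, {"x": -0.6, "y": 3.3, "z": -0.9, "roll": 0.023}, {"x": -0.5, "y": 3.3, "z": -0.9, "roll": 0.023}, {"x": -0.4, "y": 3.3, "z": -0.9, "roll": 0.023}, {"x": -0.3, "y": 3.3, "z": -1.0, "roll": 0.023}, {"x": -0.3, "y": 3.3, "z": -0.9, "roll": 0.023}]
end [0.4499 0.0815 0.1998] -102.09
```

Call:
{"fn": "jog_arm", "kwargs": {"commands": [{"x": 0, "y": 0, "z": -2.5, "roll": 0}, {"x": 0, "y": 0, "z": -3.5, "roll": 0}, {"x": 0, "y": 0, "z": -3.2, "roll": 0}, {"x": -0.6, "y": 3.3, "z": -0.9, "roll": 0.023}, {"x": -0.6, "y": 3.3, "z": -0.9, "roll": 0.023}, {"x": -0.5, "y": 3.3, "z": -0.9, "roll": 0.023}, {"x": -0.4, "y": 3.3, "z": -0.9, "roll": 0.023}, {"x": -0.3, "y": 3.3, "z": -1.0, "roll": 0.023}, {"x": -0.3, "y": 3.3, "z": -0.9, "roll": 0.023}, {"x": 0, "y": 0, "z": 0, "roll": 0}, {"x": 0, "y": 0, "z": 0, "roll": 0}, {"x": 0, "y": 0, "z": 0, "roll": 0}]}}

```text
clock: 34.55
tool_pos: [0.4504, 0.0817, 0.1998]
orientation: [-180.0, 0.0, -102.1]
force: [1.2, -0.4, 0.5]
opening: 0.0607
```

```bash
python3 - <<'E'
from mv import *
im,c,o,P=wfit('w16','red_block_center','block',(.4495,.08,np.radians(-12)),0)
e=plan((P[0],P[1],.05),-90+np.degrees(P[2]),5)
E
```

```text
tcp [0.4504 0.0817 0.1998] [-1.7998e+02  1.0000e-02 -1.0207e+02] F [ 1.2 -0.4  0.5] t 34.55
red_block_center 0.89 [290. 190.] 5684
fit [0.4475 0.081 ] -14.27 err 0.043
[{"x": 0.02, "y": 0.05, "z": 2.99, "roll": 0.008}, {"x": 0.02, "y": 0.06, "z": 2.99, "roll": 0.008}, {"x": 0.02, "y": 0.05, "z": 2.98, "roll": 0.008}, {"x": 0.02, "y": 0.06, "z": 2.99, "roll": 0.008}, {"x": 0.02, "y": 0.05, "z": 2.98, "roll": 0.008}]
end [0.4475 0.081  0.05  ] -104.41
```

View pics/w16.png

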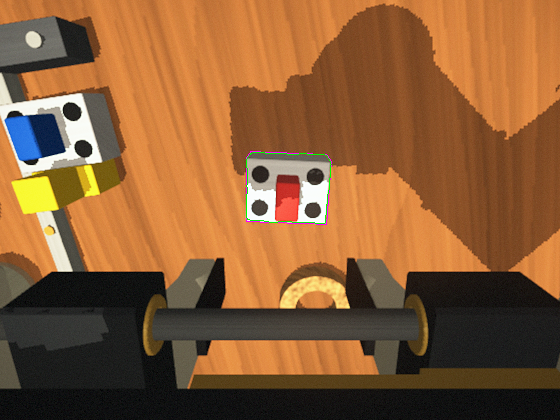

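Call:
{"fn": "jog_arm", "kwargs": {"commands": [{"x": 0.02, "y": 0.05, "z": 3, "roll": 0.008}, {"x": 0.02, "y": 0.06, "z": 3, "roll": 0.008}, {"x": 0.02, "y": 0.05, "z": 3, "roll": 0.008}, {"x": 0.02, "y": 0.06, "z": 3, "roll": 0.008}, {"x": 0.02, "y": 0.05, "z": 2.2, "roll": 0.006}, {"x": 0, "y": 0, "z": 1.0, "roll": 0}, {"x": 0, "y": 0, "z": 0, "roll": 0}, {"x": 0, "y": 0, "z": 0, "roll": 0}]}}

```text
clock: 35.45
tool_pos: [0.4478, 0.0813, 0.0482]
orientation: [-180.0, -0.0, -104.3]
force: [-0.2, 0.3, 0.9]
opening: 0.06
```

Call:
{"fn": "jog_arm", "kwargs": {"commands": [{"x": 0, "y": 0, "z": 0, "roll": 0}, {"x": 0, "y": 0, "z": 0, "roll": 0}, {"x": 0, "y": 0, "z": 0, "roll": 0}, {"x": 0, "y": 0, "z": 0, "roll": 0}, {"x": 0, "y": 0, "z": 0, "roll": 0}, {"x": 0, "y": 0, "z": 0, "roll": 0}, {"x": 0, "y": 0, "z": 0, "roll": 0}], "gripper": 0}}

```text
clock: 36.15
tool_pos: [0.4478, 0.0816, 0.0481]
orientation: [-179.9, 0.0, -104.2]
force: [2.7, -0.8, 2.0]
opening: 0.02
```

```bash
python3 st.py
```

```text
t 36.15 tcp [0.4478 0.0816 0.0481] rail mm [-237.4  138.1] yaw [-1.7994e+02  4.0000e-02 -1.0425e+02] F [ 2.7 -0.8  2. ] M [ 0.04 -0.69 -0.01] op 0.02
```

```bash
python3 - <<'E'
from mv import *
o=ctrl.get_obs();e=plan(np.r_[o['tool_pos'][:2],.138],-104.2,4,1); e=plan(rw(-.042,.156,.14),-94.25,7,1,start=e);
E
```

```text
[{"z": -2.2}, {"z": -2.3}, {"z": -2.2}, {"z": -2.3}]
end [0.4478 0.0816 0.1381] -104.25
[{"x": -0.7, "y": -2.7, "roll": -0.025}, {"x": -0.7, "y": -2.7, "roll": -0.025}, {"x": -0.6, "y": -2.7, "roll": -0.025}, {"x": -0.5, "y": -2.8, "roll": -0.025}, {"x": -0.5, "y": -2.8, "z": -0.1, "roll": -0.025}, {"x": -0.4, "y": -2.8, "roll": -0.025}, {"x": -0.3, "y": -2.7, "z": -0.1, "roll": -0.025}]
end [0.6435 0.0848 0.1401] -94.22
```

Call:
{"fn": "jog_arm", "kwargs": {"commands": [{"x": 0, "y": 0, "z": -1.2, "roll": 0}, {"x": 0, "y": 0, "z": -2.8, "roll": 0}, {"x": 0, "y": 0, "z": -3.0, "roll": 0}, {"x": 0, "y": 0, "z": -2.0, "roll": 0}, {"x": -0.7, "y": -2.7, "z": 0, "roll": -0.025}, {"x": -0.7, "y": -2.7, "z": 0, "roll": -0.025}, {"x": -0.6, "y": -2.7, "z": 0, "roll": -0.025}, {"x": -0.5, "y": -2.8, "z": 0, "roll": -0.025}, {"x": -0.5, "y": -2.8, "z": -0.1, "roll": -0.025}, {"x": -0.4, "y": -2.8, "z": 0, "roll": -0.025}, {"x": -0.3, "y": -2.7, "z": -0.1, "roll": -0.025}, {"x": 0, "y": 0, "z": 0, "roll": 0}]}}

```text
clock: 37.35
tool_pos: [0.6445, 0.0842, 0.1373]
orientation: [179.9, -0.1, -94.3]
force: [-1.1, 0.1, -5.5]
opening: 0.0198
```

Call:
{"fn": "jog_arm", "kwargs": {"commands": [{"x": 0, "y": 0, "z": 0, "roll": 0}, {"x": 0, "y": 0, "z": 0, "roll": 0}, {"x": 0, "y": 0, "z": 0, "roll": 0}]}}

```text
clock: 37.65
tool_pos: [0.6417, 0.0843, 0.1394]
orientation: [179.9, -0.0, -94.2]
force: [-0.1, 0.0, -5.0]
opening: 0.0193
```

```bash
python3 st.py wrist:w17
```

```text
t 37.7 tcp [0.642  0.0845 0.1397] rail mm [-43.9 155.3] yaw [179.97  -0.   -94.23] F [-0.5  0.7 -6.5] M [ 0.04  0.07 -0.02] op 0.02
```

View pics/w17.png

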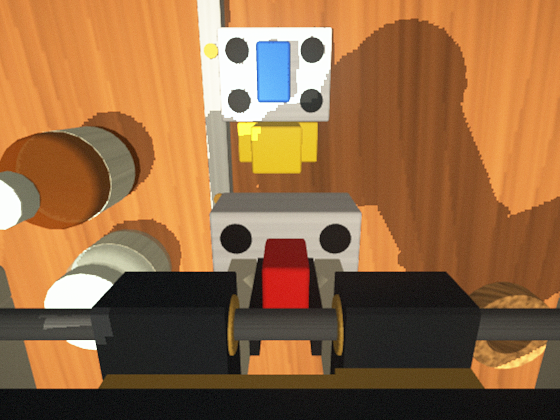

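Call:
{"fn": "jog_arm", "kwargs": {"commands": [{"x": 0, "y": 0, "z": 2.0, "roll": 0}, {"x": 0, "y": 0, "z": 2.6, "roll": 0}, {"x": 0, "y": 0, "z": 2.2, "roll": 0}, {"x": 0, "y": 0, "z": 1.4, "roll": 0}, {"x": 0, "y": 0, "z": 0, "roll": 0}, {"x": 0, "y": 0, "z": 0, "roll": 0}, {"x": 0, "y": 0, "z": 0, "roll": 0}]}}

```text
clock: 38.4
tool_pos: [0.6439, 0.0848, 0.0593]
orientation: [-179.9, 0.0, -94.2]
force: [0.4, -0.1, -6.3]
opening: 0.0197
```

Call:
{"fn": "jog_arm", "kwargs": {"commands": [{"x": 0, "y": 0, "z": 0.3, "roll": 0}, {"x": 0, "y": 0, "z": 0.2, "roll": 0}, {"x": 0, "y": 0, "z": 0, "roll": 0}, {"x": 0, "y": 0, "z": 0, "roll": 0}]}}

```text
clock: 38.8
tool_pos: [0.6428, 0.0844, 0.0528]
orientation: [-180.0, -0.0, -94.2]
force: [-0.3, 0.9, -6.2]
opening: 0.0201
```

Call:
{"fn": "jog_arm", "kwargs": {"commands": [{"x": 0, "y": 0, "z": 0.2, "roll": 0}, {"x": 0, "y": 0, "z": 0.1, "roll": 0}, {"x": 0, "y": 0, "z": 0, "roll": 0}, {"x": 0, "y": 0, "z": 0, "roll": 0}]}}

```text
clock: 39.2
tool_pos: [0.6429, 0.0844, 0.0497]
orientation: [180.0, -0.0, -94.2]
force: [0.1, -0.1, -6.2]
opening: 0.0196
```

Call:
{"fn": "jog_arm", "kwargs": {"commands": [{"x": 0, "y": -0.15, "z": 0, "roll": 0}, {"x": 0, "y": -0.15, "z": 0, "roll": 0}, {"x": 0, "y": -0.15, "z": 0, "roll": 0}, {"x": 0, "y": 0, "z": 0, "roll": 0}, {"x": 0, "y": 0, "z": 0, "roll": 0}, {"x": 0, "y": 0, "z": 0, "roll": 0}]}}

```text
clock: 39.8
tool_pos: [0.6473, 0.0841, 0.0497]
orientation: [180.0, -0.0, -94.2]
force: [0.9, -0.7, -6.0]
opening: 0.0202
```

Call:
{"fn": "jog_arm", "kwargs": {"commands": [{"x": 0, "y": -0.05, "z": 0, "roll": 0}, {"x": 0, "y": -0.05, "z": 0, "roll": 0}, {"x": 0, "y": 0, "z": 0, "roll": 0}, {"x": 0, "y": 0, "z": 0, "roll": 0}]}}

```text
clock: 40.2
tool_pos: [0.6483, 0.084, 0.0498]
orientation: [180.0, -0.0, -94.2]
force: [-0.2, -0.1, -6.7]
opening: 0.0199
```

Call:
{"fn": "jog_arm", "kwargs": {"commands": [{"x": 0, "y": -0.05, "z": 0, "roll": 0}, {"x": 0, "y": 0, "z": 0, "roll": 0}, {"x": 0, "y": 0, "z": 0, "roll": 0}]}}

```text
clock: 40.5
tool_pos: [0.6487, 0.0839, 0.0497]
orientation: [180.0, -0.0, -94.2]
force: [-0.7, -0.4, -5.6]
opening: 0.0198
```

```bash
python3 st.py
```

```text
t 40.5 tcp [0.6487 0.0839 0.0497] rail mm [-37.2 155.2] yaw [ 1.7998e+02 -1.0000e-02 -9.4240e+01] F [-0.7 -0.4 -5.6] M [0.09 0.51 0.07] op 0.0198
```

Call:
{"fn": "jog_arm", "kwargs": {"commands": [{"x": 0, "y": -0.03, "z": 0, "roll": 0}, {"x": 0.2, "y": 0, "z": 0, "roll": 0}, {"x": 0.2, "y": 0, "z": 0, "roll": 0}, {"x": 0.2, "y": 0, "z": 0, "roll": 0}, {"x": 0.1, "y": 0, "z": 0, "roll": 0}, {"x": 0, "y": 0, "z": 0, "roll": 0}, {"x": 0, "y": 0, "z": 0, "roll": 0}, {"x": 0, "y": 0, "z": 0, "roll": 0}]}}

```text
clock: 41.3
tool_pos: [0.6482, 0.0767, 0.0496]
orientation: [180.0, -0.0, -94.2]
force: [-3.6, 1.3, -6.1]
opening: 0.0199
```

```bash
python3 st.py wrist:w18;  python3 - <<'E'
import cv2
im=cv2.imread('pics/w18.png')[60:270,150:400]; cv2.imwrite('pics/w18c.png',cv2.resize(im,None,fx=2.8,fy=2.8,interpolation=cv2.INTER_CUBIC))
E
```

```text
t 41.35 tcp [0.6482 0.0767 0.0496] rail mm [-37.1 148. ] yaw [ 1.7996e+02 -3.0000e-02 -9.4250e+01] F [-3.4  0.4 -6.3] M [0.12 1.64 0.12] op 0.0201
```

View pics/w18c.png

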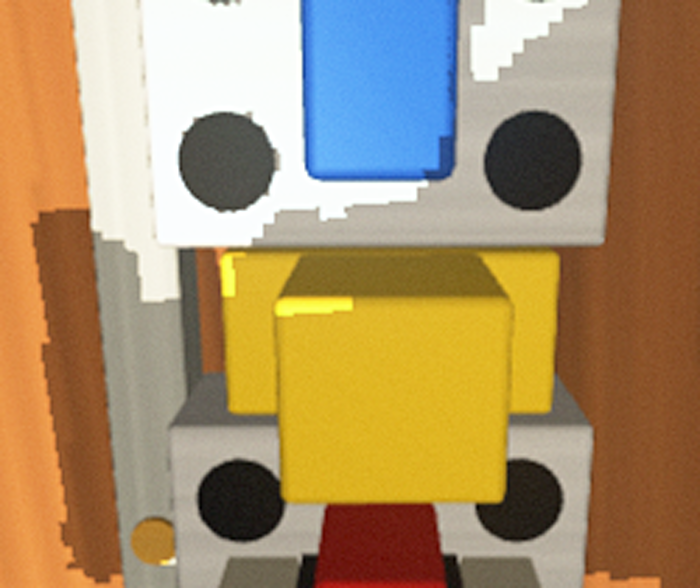

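Call:
{"fn": "jog_arm", "kwargs": {"commands": [{"x": 0.05, "y": 0.04, "z": 0, "roll": 0}, {"x": 0.05, "y": 0, "z": 0, "roll": 0}, {"x": 0, "y": 0, "z": 0, "roll": 0}, {"x": 0, "y": 0, "z": 0, "roll": 0}]}}

```text
clock: 41.75
tool_pos: [0.6482, 0.0761, 0.0498]
orientation: [-180.0, 0.0, -94.2]
force: [-3.2, 1.7, -7.1]
opening: 0.0199
```

```bash
python3 st.py
```

```text
t 41.75 tcp [0.6482 0.0761 0.0498] rail mm [-37.1 147.4] yaw [-1.7999e+02  1.0000e-02 -9.4240e+01] F [-3.2  1.7 -7.1] M [0.86 1.4  0.1 ] op 0.0199
```

Call:
{"fn": "jog_arm", "kwargs": {"commands": [{"x": 0.04, "y": 0, "z": 0, "roll": 0}, {"x": 0, "y": 0, "z": 0, "roll": 0}, {"x": 0, "y": 0, "z": 0, "roll": 0}]}}

```text
clock: 42.05
tool_pos: [0.6481, 0.0757, 0.0498]
orientation: [-180.0, 0.0, -94.2]
force: [-4.5, 1.8, -6.0]
opening: 0.0197
```

```bash
python3 st.py
```

```text
t 42.05 tcp [0.6481 0.0757 0.0498] rail mm [-37.1 146.9] yaw [-1.7999e+02  1.0000e-02 -9.4240e+01] F [-4.5  1.8 -6. ] M [0.96 1.47 0.06] op 0.0197
```

Call:
{"fn": "jog_arm", "kwargs": {"commands": [{"x": 0.04, "y": 0, "z": 0, "roll": 0}, {"x": 0, "y": 0, "z": 0, "roll": 0}, {"x": 0, "y": 0, "z": 0, "roll": 0}]}}

```text
clock: 42.35
tool_pos: [0.6481, 0.0752, 0.0498]
orientation: [-180.0, 0.0, -94.2]
force: [-4.3, 3.1, -7.1]
opening: 0.0198
```

```bash
python3 st.py
```

```text
t 42.35 tcp [0.6481 0.0752 0.0498] rail mm [-37.1 146.5] yaw [-180.      0.    -94.24] F [-4.3  3.1 -7.1] M [0.97 1.52 0.06] op 0.0198
```

Call:
{"fn": "jog_arm", "kwargs": {"commands": [{"x": 0, "y": 0.05, "z": 0, "roll": 0}, {"x": 0, "y": 0, "z": 0, "roll": 0}, {"x": 0.03, "y": 0, "z": 0, "roll": 0}, {"x": 0, "y": 0, "z": 0, "roll": 0}, {"x": 0, "y": 0, "z": 0, "roll": 0}]}}

```text
clock: 42.85
tool_pos: [0.648, 0.0748, 0.05]
orientation: [-180.0, 0.0, -94.2]
force: [-0.8, -0.0, -5.8]
opening: 0.0197
```

```bash
python3 st.py
```

```text
t 42.85 tcp [0.648  0.0748 0.05  ] rail mm [-37.2 146.1] yaw [-179.96    0.    -94.24] F [-0.8 -0.  -5.8] M [ 0.21  0.37 -0.  ] op 0.0197
```

Call:
{"fn": "jog_arm", "kwargs": {"commands": [{"x": 0.03, "y": 0, "z": 0, "roll": 0}, {"x": 0, "y": 0, "z": 0, "roll": 0}, {"x": 0, "y": 0, "z": 0, "roll": 0}]}}

```text
clock: 43.15
tool_pos: [0.6479, 0.0746, 0.0499]
orientation: [-180.0, 0.0, -94.2]
force: [-0.3, -0.5, -6.9]
opening: 0.0197
```

```bash
python3 st.py wrist:w19;  python3 - <<'E'
import cv2
im=cv2.imread('pics/w19.png')[60:270,150:400]; cv2.imwrite('pics/w19c.png',cv2.resize(im,None,fx=2.8,fy=2.8,interpolation=cv2.INTER_CUBIC))
E
```

```text
t 43.2 tcp [0.6478 0.0746 0.0499] rail mm [-37.4 145.9] yaw [-1.7997e+02  1.0000e-02 -9.4240e+01] F [ 0.4 -0.4 -5.8] M [ 0.03  0.09 -0.03] op 0.0199
```

View pics/w19c.png

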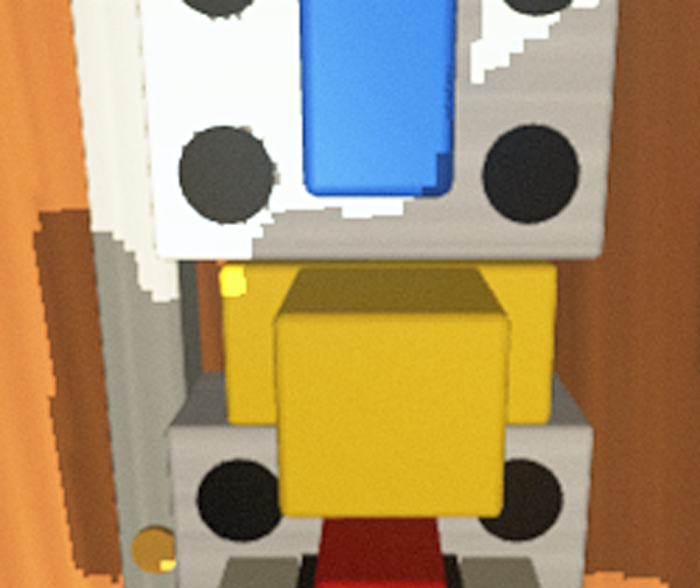

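Call:
{"fn": "jog_arm", "kwargs": {"commands": [{"x": 0.04, "y": 0, "z": 0, "roll": 0}, {"x": 0, "y": 0, "z": 0, "roll": 0}, {"x": 0, "y": 0, "z": 0, "roll": 0}]}}

```text
clock: 43.5
tool_pos: [0.6476, 0.0742, 0.0498]
orientation: [-180.0, -0.0, -94.2]
force: [-0.8, 0.2, -6.8]
opening: 0.0198
```

```bash
python3 st.py
```

```text
t 43.5 tcp [0.6476 0.0742 0.0498] rail mm [-37.6 145.4] yaw [-179.99   -0.    -94.24] F [-0.8  0.2 -6.8] M [0.01 0.12 0.03] op 0.0198
```

Call:
{"fn": "jog_arm", "kwargs": {"commands": [{"x": 0.03, "y": 0, "z": 0, "roll": 0}, {"x": 0, "y": 0, "z": 0, "roll": 0}, {"x": 0, "y": 0, "z": 0, "roll": 0}]}}

```text
clock: 43.8
tool_pos: [0.6475, 0.0739, 0.0498]
orientation: [-180.0, 0.0, -94.2]
force: [-0.3, 0.5, -5.4]
opening: 0.02
```

```bash
python3 st.py
```

```text
t 43.8 tcp [0.6475 0.0739 0.0498] rail mm [-37.6 145.1] yaw [-180.      0.    -94.25] F [-0.3  0.5 -5.4] M [-0.01  0.13 -0.  ] op 0.02
```

Call:
{"fn": "jog_arm", "kwargs": {"commands": [{"x": 0.03, "y": -0.04, "z": 0, "roll": 0}, {"x": 0, "y": 0, "z": 0, "roll": 0}, {"x": 0, "y": 0, "z": 0, "roll": 0}]}}

```text
clock: 44.1
tool_pos: [0.6479, 0.0737, 0.0497]
orientation: [180.0, 0.0, -94.2]
force: [-0.4, 1.4, -7.1]
opening: 0.0198
```

```bash
python3 st.py
```

```text
t 44.1 tcp [0.6479 0.0737 0.0497] rail mm [-37.3 145. ] yaw [ 1.800e+02  1.000e-02 -9.424e+01] F [-0.4  1.4 -7.1] M [0.41 0.3  0.03] op 0.0198
```

Call:
{"fn": "jog_arm", "kwargs": {"commands": [{"x": 0.03, "y": 0, "z": 0, "roll": 0}, {"x": 0, "y": 0, "z": 0, "roll": 0}, {"x": 0, "y": 0, "z": 0, "roll": 0}]}}

```text
clock: 44.4
tool_pos: [0.6479, 0.0736, 0.0498]
orientation: [-180.0, 0.0, -94.2]
force: [-1.0, 2.7, -6.1]
opening: 0.0202
```

```bash
python3 st.py
```

```text
t 44.4 tcp [0.6479 0.0736 0.0498] rail mm [-37.3 144.9] yaw [-1.7999e+02  2.0000e-02 -9.4230e+01] F [-1.   2.7 -6.1] M [ 1.42  0.54 -0.03] op 0.0202
```

Call:
{"fn": "jog_arm", "kwargs": {"commands": [{"x": 0, "y": -0.02, "z": 0.05, "roll": 0}, {"x": 0, "y": 0, "z": 0.04, "roll": 0}, {"x": 0, "y": 0, "z": 0, "roll": 0}, {"x": 0, "y": 0, "z": 0, "roll": 0}]}}

```text
clock: 44.8
tool_pos: [0.6479, 0.0736, 0.0492]
orientation: [180.0, 0.0, -94.2]
force: [-3.0, 4.2, -2.0]
opening: 0.0198
```

```bash
python3 st.py
```

```text
t 44.8 tcp [0.6479 0.0736 0.0492] rail mm [-37.2 144.9] yaw [ 1.800e+02  1.000e-02 -9.422e+01] F [-3.   4.2 -2. ] M [ 1.77  1.25 -0.03] op 0.0198
```

Call:
{"fn": "jog_arm", "kwargs": {"commands": [{"x": 0, "y": 0, "z": 0.03, "roll": 0}, {"x": 0, "y": 0, "z": 0, "roll": 0}]}}

```text
clock: 45.0
tool_pos: [0.648, 0.0736, 0.049]
orientation: [-180.0, 0.0, -94.2]
force: [-3.5, 4.5, -1.8]
opening: 0.0197
```

Call:
{"fn": "jog_arm", "kwargs": {"commands": [{"x": 0, "y": 0, "z": 0, "roll": 0}, {"x": 0, "y": 0, "z": 0, "roll": 0}, {"x": 0, "y": 0, "z": 0, "roll": 0}, {"x": 0, "y": 0, "z": 0, "roll": 0}], "gripper": 5.5}}

```text
clock: 45.4
tool_pos: [0.6485, 0.0731, 0.049]
orientation: [-179.9, 0.0, -94.2]
force: [0.1, 1.0, -0.8]
opening: 0.0462
```

```bash
python3 st.py wrist:w20;  python3 - <<'E'
from mv import *
im=cv2.imread('pics/w20.png')[60:270,150:400]; cv2.imwrite('pics/w20c.png',cv2.resize(im,None,fx=2.8,fy=2.8,interpolation=cv2.INTER_CUBIC))
o=ctrl.get_obs();p=o['tool_pos'];e=plan(np.r_[p[:2],.105],-94.2,3,1);e=plan((.6429,.0289,.105),-94.2,3,2,start=e);plan((.6429,.0289,.056),-94.2,3,2,start=e)
E
```

```text
t 45.45 tcp [0.6483 0.0731 0.0489] rail mm [-36.7 144.4] yaw [-179.96    0.    -94.24] F [-0.7 -0.3  0.3] M [0.04 0.11 0.05] op 0.0506
[{"z": -1.9}, {"z": -1.9}, {"z": -1.8}]
end [0.6483 0.0731 0.1049] -94.24
[{"x": 1.48, "y": 0.07}, {"x": 1.48, "y": 0.07, "z": -0.01}, {"x": 1.49, "y": 0.08}]
end [0.6429 0.0289 0.105 ] -94.24
[{"z": 1.63}, {"z": 1.63}, {"z": 1.64}]
end [0.6429 0.0289 0.056 ] -94.24
```

View pics/w20c.png

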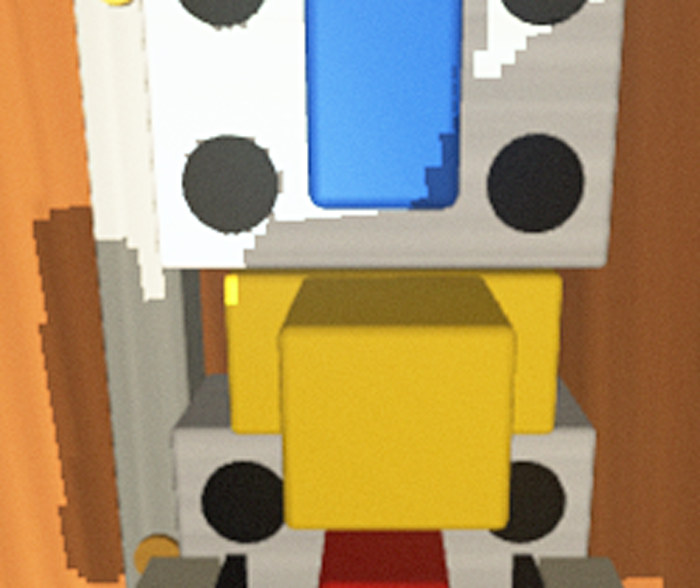

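Call:
{"fn": "jog_arm", "kwargs": {"commands": [{"x": 0, "y": 0, "z": -1.9, "roll": 0}, {"x": 0, "y": 0, "z": -1.9, "roll": 0}, {"x": 0, "y": 0, "z": -1.8, "roll": 0}, {"x": 1.48, "y": 0.07, "z": 0, "roll": 0}, {"x": 1.48, "y": 0.07, "z": 0, "roll": 0}, {"x": 1.49, "y": 0.08, "z": 0, "roll": 0}, {"x": 0, "y": 0, "z": 0, "roll": 0}, {"x": 0, "y": 0, "z": 1.6, "roll": 0}, {"x": 0, "y": 0, "z": 1.6, "roll": 0}, {"x": 0, "y": 0, "z": 1.5, "roll": 0}, {"x": 0, "y": 0, "z": 0, "roll": 0}, {"x": 0, "y": 0, "z": 0, "roll": 0}], "gripper": 6}}

```text
clock: 46.65
tool_pos: [0.6423, 0.0286, 0.0572]
orientation: [179.9, -0.0, -94.3]
force: [1.1, 0.5, 0.8]
opening: 0.0597
```

Call:
{"fn": "jog_arm", "kwargs": {"commands": [{"x": 0, "y": 0, "z": 0, "roll": 0}, {"x": 0, "y": 0, "z": 0, "roll": 0}]}}

```text
clock: 46.85
tool_pos: [0.6431, 0.0292, 0.0584]
orientation: [-179.9, 0.0, -94.2]
force: [-0.3, 0.1, -1.1]
opening: 0.06
```

Call:
{"fn": "jog_arm", "kwargs": {"commands": [{"x": 0, "y": 0.02, "z": 0.25, "roll": 0}, {"x": 0, "y": 0, "z": 0.2, "roll": 0}, {"x": 0, "y": 0, "z": 0, "roll": 0}, {"x": 0, "y": 0, "z": 0, "roll": 0}]}}

```text
clock: 47.25
tool_pos: [0.6423, 0.0291, 0.053]
orientation: [180.0, -0.0, -94.2]
force: [0.3, 0.0, -0.1]
opening: 0.0602
```

Call:
{"fn": "jog_arm", "kwargs": {"commands": [{"x": 0, "y": 0, "z": 0, "roll": 0}, {"x": 0, "y": 0, "z": 0, "roll": 0}, {"x": 0, "y": 0, "z": 0, "roll": 0}, {"x": 0, "y": 0, "z": 0, "roll": 0}, {"x": 0, "y": 0, "z": 0, "roll": 0}], "gripper": 0}}

```text
clock: 47.75
tool_pos: [0.6424, 0.0291, 0.053]
orientation: [180.0, 0.0, -94.2]
force: [0.4, 0.5, -1.5]
opening: 0.0299
```

```bash
python3 st.py
```

```text
t 47.75 tcp [0.6424 0.0291 0.053 ] rail mm [-39.5 100.1] yaw [180.     0.   -94.24] F [ 0.4  0.5 -1.5] M [ 0.09  0.03 -0.01] op 0.0299
```

Call:
{"fn": "jog_arm", "kwargs": {"commands": [{"x": 0, "y": 0, "z": -0.2, "roll": 0}, {"x": 0, "y": 0, "z": -0.4, "roll": 0}, {"x": 0, "y": 0, "z": -0.5, "roll": 0}, {"x": 0, "y": 0, "z": -0.6, "roll": 0}, {"x": 0, "y": 0, "z": -0.6, "roll": 0}, {"x": 0, "y": 0, "z": -0.6, "roll": 0}, {"x": 0, "y": 0, "z": -0.7, "roll": 0}, {"x": 0, "y": 0, "z": -0.8, "roll": 0}, {"x": 0, "y": 0, "z": -1.0, "roll": 0}, {"x": 0, "y": 0, "z": -1.5, "roll": 0}, {"x": 0, "y": 0, "z": -2.0, "roll": 0}, {"x": 0, "y": 0, "z": -1.5, "roll": 0}]}}

```text
clock: 48.95
tool_pos: [0.6427, 0.029, 0.1589]
orientation: [-179.9, 0.0, -94.2]
force: [1.0, -0.2, -1.0]
opening: 0.0299
```

```bash
python3 st.py; python3 - <<'E'
from mv import *
o=ctrl.get_obs(); plan((.56,-.28,.17),-96,10,1)
E
```

```text
t 48.95 tcp [0.6427 0.029  0.1589] rail mm [-39.1 100. ] yaw [-1.7993e+02  1.0000e-02 -9.4230e+01] F [ 1.  -0.2 -1. ] M [-0.02  0.02  0.01] op 0.0299
[{"x": 3.1, "y": 0.6, "z": -0.1, "roll": 0.003}, {"x": 3.1, "y": 0.6, "z": -0.1, "roll": 0.003}, {"x": 3.2, "y": 0.6, "z": -0.1, "roll": 0.003}, {"x": 3.2, "y": 0.6, "z": -0.1, "roll": 0.003}, {"x": 3.1, "y": 0.5, "z": -0.1, "roll": 0.003}, {"x": 3.2, "y": 0.5, "z": -0.1, "roll": 0.003}, {"x": 3.1, "y": 0.6, "z": -0.1, "roll": 0.003}, {"x": 3.2, "y": 0.5, "z": -0.1, "roll": 0.003}, {"x": 3.2, "y": 0.5, "z": -0.2, "roll": 0.003}, {"x": 3.1, "y": 0.5, "z": -0.1, "roll": 0.003}]
end [ 0.5605 -0.28    0.1699] -95.95
```

```bash
python3 - <<'E'
from mv import *
plan((.528,-.334,.15),-97,12,1)
E
```

```text
[{"x": 3.1, "y": 0.7, "z": 0.1, "roll": 0.004}, {"x": 3.1, "y": 0.7, "z": 0.1, "roll": 0.004}, {"x": 3.1, "y": 0.7, "z": 0.1, "roll": 0.004}, {"x": 3.1, "y": 0.7, "z": 0.1, "roll": 0.004}, {"x": 3.1, "y": 0.7, "z": 0.1, "roll": 0.004}, {"x": 3.1, "y": 0.7, "z": 0.1, "roll": 0.004}, {"x": 3.1, "y": 0.7, "roll": 0.004}, {"x": 3.1, "y": 0.6, "z": 0.1, "roll": 0.004}, {"x": 3.1, "y": 0.6, "roll": 0.004}, {"x": 3.1, "y": 0.6, "z": 0.1, "roll": 0.004}, {"x": 3.1, "y": 0.6, "roll": 0.004}, {"x": 3.1, "y": 0.6, "z": 0.1, "roll": 0.004}]
end [ 0.5285 -0.3337  0.1499] -96.98
```

Call:
{"fn": "jog_arm", "kwargs": {"commands": [{"x": 2.0, "y": 0.7, "z": 0, "roll": 0.004}, {"x": 3.1, "y": 0.7, "z": 0.1, "roll": 0.004}, {"x": 3.1, "y": 0.7, "z": 0.1, "roll": 0.004}, {"x": 3.3, "y": 0.7, "z": 0.1, "roll": 0.004}, {"x": 3.3, "y": 0.7, "z": 0.1, "roll": 0.004}, {"x": 3.3, "y": 0.7, "z": 0.1, "roll": 0.004}, {"x": 3.3, "y": 0.7, "z": 0, "roll": 0.004}, {"x": 3.3, "y": 0.6, "z": 0.1, "roll": 0.004}, {"x": 3.2, "y": 0.6, "z": 0, "roll": 0.004}, {"x": 3.1, "y": 0.6, "z": 0.1, "roll": 0.004}, {"x": 3.1, "y": 0.6, "z": 0, "roll": 0.004}, {"x": 3.1, "y": 0.6, "z": 0.1, "roll": 0.004}]}}

```text
clock: 50.15
tool_pos: [0.5266, -0.3352, 0.1493]
orientation: [180.0, -0.0, -97.0]
force: [1.3, 1.0, -1.5]
opening: 0.0296
```

Call:
{"fn": "jog_arm", "kwargs": {"commands": [{"x": 0, "y": 0, "z": 0, "roll": 0}, {"x": 0, "y": 0, "z": 0, "roll": 0}, {"x": 0, "y": 0, "z": 0, "roll": 0}]}}

```text
clock: 50.45
tool_pos: [0.5276, -0.3334, 0.1491]
orientation: [180.0, 0.0, -97.0]
force: [0.9, 0.5, -1.3]
opening: 0.03
```

```bash
python3 st.py wrist:w21 top:t21; python3 - <<'E'
from mv import *
c=None
im=cv2.imread('pics/w21.png')
s=ctrl.snapshot('wrist');c=cam(s,ctrl.get_obs())
q=cv2.convexHull(proj(c,place(PARTS['tray'][0],(.527,-.3335,np.radians(5.6)))).astype(np.float32)).astype(int)
cv2.polylines(im,[q],True,(255,0,255),1); cv2.imwrite('pics/w21b.png',im)
E
```

```text
t 50.55 tcp [ 0.528  -0.333   0.1492] rail mm [-127.  -269.4] yaw [-179.99    0.    -96.94] F [ 0.7 -0.7 -1.8] M [-0.    0.1   0.03] op 0.0299
```

View pics/w21b.png

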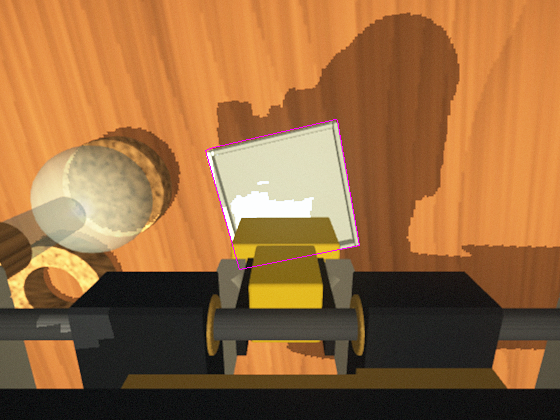

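View pics/t21.png

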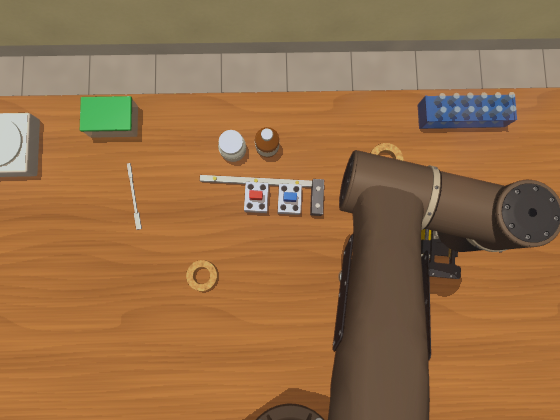

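Call:
{"fn": "jog_arm", "kwargs": {"commands": [{"x": 0, "y": 0, "z": 2.0, "roll": 0}, {"x": 0, "y": 0, "z": 2.6, "roll": 0}, {"x": 0, "y": 0, "z": 2.2, "roll": 0}, {"x": 0, "y": 0, "z": 1.2, "roll": 0}, {"x": 0, "y": 0, "z": 0.5, "roll": 0}, {"x": 0, "y": 0, "z": 0, "roll": 0}, {"x": 0, "y": 0, "z": 0, "roll": 0}, {"x": 0, "y": 0, "z": 0, "roll": 0}]}}

```text
clock: 51.4
tool_pos: [0.5286, -0.3339, 0.0652]
orientation: [-179.9, -0.0, -97.0]
force: [-1.0, -0.2, -0.8]
opening: 0.0297
```

Call:
{"fn": "jog_arm", "kwargs": {"commands": [{"x": 0, "y": 0, "z": 0.3, "roll": 0}, {"x": 0, "y": 0, "z": 0.3, "roll": 0}, {"x": 0, "y": 0, "z": 0.1, "roll": 0}, {"x": 0, "y": 0, "z": 0, "roll": 0}, {"x": 0, "y": 0, "z": 0, "roll": 0}]}}

```text
clock: 51.9
tool_pos: [0.5278, -0.3337, 0.057]
orientation: [180.0, 0.0, -97.0]
force: [-0.4, 0.3, -1.0]
opening: 0.03
```

Call:
{"fn": "jog_arm", "kwargs": {"commands": [{"x": 0, "y": 0, "z": 0.05, "roll": 0}, {"x": 0, "y": 0, "z": 0, "roll": 0}, {"x": 0, "y": 0, "z": 0, "roll": 0}]}}

```text
clock: 52.2
tool_pos: [0.5278, -0.3337, 0.0569]
orientation: [-180.0, -0.0, -97.0]
force: [-2.4, 0.5, 4.8]
opening: 0.03
```

Contact with the tray floor. I'll release and lift away.

Call:
{"fn": "jog_arm", "kwargs": {"commands": [{"x": 0, "y": 0, "z": 0, "roll": 0}, {"x": 0, "y": 0, "z": 0, "roll": 0}, {"x": 0, "y": 0, "z": 0, "roll": 0}, {"x": 0, "y": 0, "z": 0, "roll": 0}, {"x": 0, "y": 0, "z": -1.0, "roll": 0}, {"x": 0, "y": 0, "z": -2.5, "roll": 0}, {"x": 0, "y": 0, "z": -4.0, "roll": 0}, {"x": 0, "y": 0, "z": -4.0, "roll": 0}, {"x": 0, "y": 0, "z": -3.0, "roll": 0}, {"x": 0, "y": 0, "z": 0, "roll": 0}], "gripper": 6}}

```text
clock: 53.2
tool_pos: [0.5303, -0.3349, 0.2079]
orientation: [-179.5, -0.2, -96.9]
force: [0.9, 0.2, -0.2]
opening: 0.0599
```

```bash
python3 st.py wrist:w22; python3 - <<'E'
from mv import *
e=plan((.59,-.05,.25),-94.2,9,1); e=plan(rw(-.05,.165,.25),-94.2,6,1,start=e)
E
```

```text
t 53.25 tcp [ 0.5291 -0.3342  0.2051] rail mm [-125.9 -270.5] yaw [-1.7968e+02 -7.0000e-02 -9.6980e+01] F [-0.7  1.  -0.2] M [ 0.07  0.12 -0.  ] op 0.0598
[{"x": -3.2, "y": -0.3, "z": -0.5, "roll": -0.005}, {"x": -3.2, "y": -0.3, "z": -0.5, "roll": -0.005}, {"x": -3.2, "y": -0.3, "z": -0.5, "roll": -0.005}, {"x": -3.2, "y": -0.3, "z": -0.5, "roll": -0.005}, {"x": -3.2, "y": -0.4, "z": -0.5, "roll": -0.005}, {"x": -3.2, "y": -0.4, "z": -0.5, "roll": -0.005}, {"x": -3.2, "y": -0.4, "z": -0.5, "roll": -0.005}, {"x": -3.2, "y": -0.4, "z": -0.5, "roll": -0.005}, {"x": -3.3, "y": -0.4, "z": -0.5, "roll": -0.005}]
end [ 0.5903 -0.0499  0.2501] -94.4
[{"x": -2.5, "y": -0.6, "roll": -0.001}, {"x": -2.5, "y": -0.6, "roll": -0.001}, {"x": -2.4, "y": -0.6, "roll": -0.001}, {"x": -2.5, "y": -0.6, "roll": -0.001}, {"x": -2.4, "y": -0.6, "roll": -0.001}, {"x": -2.5, "y": -0.5, "roll": -0.001}]
end [0.6362 0.0951 0.2501] -94.06
```

View pics/w22.png

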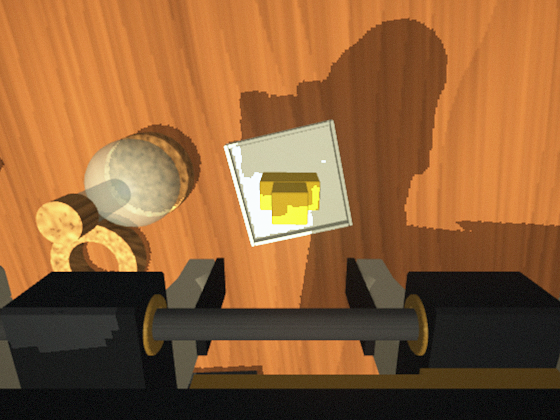

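The spacer stands in the tray at about (290,197). Next I'll inspect the finished row from above; there is time left to mend it if needed.

Call:
{"fn": "jog_arm", "kwargs": {"commands": [{"x": -3.2, "y": -0.3, "z": -0.5, "roll": -0.005}, {"x": -3.2, "y": -0.3, "z": -0.5, "roll": -0.005}, {"x": -3.2, "y": -0.3, "z": -0.5, "roll": -0.005}, {"x": -3.2, "y": -0.3, "z": -0.5, "roll": -0.005}, {"x": -3.2, "y": -0.4, "z": -0.5, "roll": -0.005}, {"x": -3.2, "y": -0.4, "z": -0.5, "roll": -0.005}, {"x": -3.2, "y": -0.4, "z": -0.5, "roll": -0.005}, {"x": -3.2, "y": -0.4, "z": -0.5, "roll": -0.005}, {"x": -3.3, "y": -0.4, "z": -0.5, "roll": -0.005}]}}

```text
clock: 54.15
tool_pos: [0.5886, -0.0481, 0.246]
orientation: [179.9, -0.0, -94.4]
force: [0.7, 0.6, 0.7]
opening: 0.0601
```

Call:
{"fn": "jog_arm", "kwargs": {"commands": [{"x": -2.5, "y": -0.6, "z": 0, "roll": -0.001}, {"x": -2.5, "y": -0.6, "z": 0, "roll": -0.001}, {"x": -2.4, "y": -0.6, "z": 0, "roll": -0.001}, {"x": -2.5, "y": -0.6, "z": 0, "roll": -0.001}, {"x": -2.4, "y": -0.6, "z": 0, "roll": -0.001}, {"x": 0, "y": 0, "z": 0, "roll": 0}, {"x": 0, "y": 0, "z": 0, "roll": 0}, {"x": 0, "y": 0, "z": 0, "roll": 0}, {"x": 0, "y": 0, "z": 0, "roll": 0}]}}

```text
clock: 55.05
tool_pos: [0.6279, 0.0703, 0.2465]
orientation: [180.0, -0.0, -94.2]
force: [-0.6, -0.4, 0.9]
opening: 0.0599
```

```bash
python3 st.py; python3 - <<'E'
from mv import *
im,c,o=snap('wrist','w23')
from scipy.optimize import minimize
for q,y in(('blue_block_center',.0565),('red_block_center',.1445)):
    m=ctrl.regions_of('wrist',q)[0]['mask']; p0=rw(-.037,y,0)
    P,e=fit([(c,m)],'block',(p0[0],p0[1],np.radians(-4.2)),0); print(q,'rail',(wr(P)*1000).round(2),np.degrees(P[2]).round(2),round(e,3))
m=ctrl.regions_of('wrist','rail')[0]['mask'].astype(float)
im2=cv2.resize(im[0:290,130:410],None,fx=2.05,fy=2.05,interpolation=cv2.INTER_CUBIC); cv2.imwrite('pics/w23c.png',im2[:,:,::-1])
E
```

```text
t 55.05 tcp [0.6279 0.0703 0.2465] rail mm [-56.9 140.1] yaw [ 1.7999e+02 -1.0000e-02 -9.4170e+01] F [-0.6 -0.4  0.9] M [ 0.06  0.07 -0.  ] op 0.0599
blue_block_center rail [-38.34  56.94] -3.36 0.05
red_block_center rail [-38.71 144.73] -4.36 0.03
```

View pics/w23c.png

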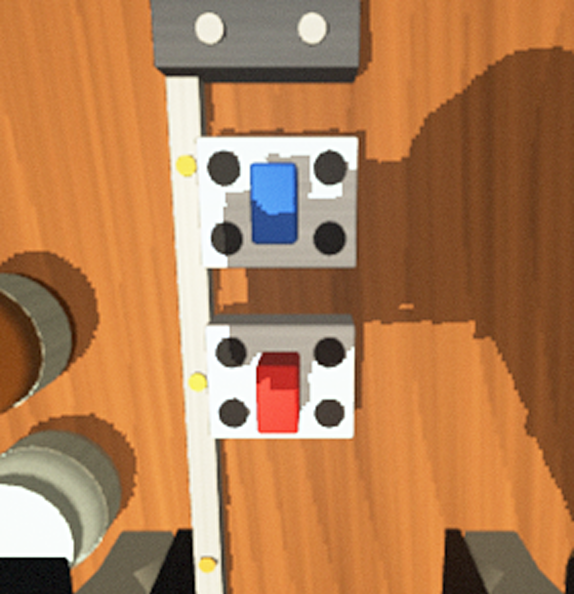

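```bash
python3 - <<'E'
from mv import *
im,c,o=snap('wrist')
g=cv2.GaussianBlur(im,(3,3),0).astype(float)
sat=g[:,:,2] # blue channel: wood low, metal high
for nm,yc in(('blue',.0569),('red',.1447)):
  for side,dy in(('far',-.030),('near',.030)):
    pts=[]
    for xm in np.arange(-.070,-.0055,.002):
        u,v=proj(c,rw(xm,yc+dy,.04))[0]
        u=int(round(u)); col=sat[:,u]; rows=np.arange(int(v)-6,int(v)+7)
        d=np.diff(col[rows[0]:rows[-1]+2]); d = d if side=='far' else -d
        i=d.argmax()
        if 0<i<len(d)-1:
            off=.5*(d[i-1]-d[i+1])/(d[i-1]-2*d[i]+d[i+1]); 
        else: off=0
        pts.append((u,rows[0]+i+.5+off))
    W=unproj(c,pts,.04); r=np.array([wr(w) for w in W])*1000
    med=np.ones(len(r),bool)
    for _ in range(4):
        k=np.polyfit(r[med,0],r[med,1],1); res=r[:,1]-np.polyval(k,r[:,0]); med=abs(res)<max(.35,1.5*np.median(abs(res)))
    print(nm,side,'y at x=-38:',round(np.polyval(k,-38),2),'yaw rel rail',round(np.degrees(np.arctan(k[0])),2),med.sum(),len(r))
  for side,dx in(('railside',.038),('robotside',-.038)):
    pts=[]
    for ym in np.arange(yc-.026,yc+.026,.002):
        u,v=proj(c,rw(-.0385+dx,ym,.04))[0]; v=int(round(v)); rowv=sat[v]; cols=np.arange(int(u)-6,int(u)+7)
        d=np.diff(rowv[cols[0]:cols[-1]+2]); d=-d if side=='robotside' else np.abs(d); i=d.argmax(); pts.append((cols[0]+i+.5,v))
    W=unproj(c,pts,.04); r=np.array([wr(w) for w in W])*1000; k=np.polyfit(r[:,1],r[:,0],1); 
    for _ in range(3):
        res=r[:,0]-np.polyval(k,r[:,1]); ok=abs(res)<max(.5,1.5*np.median(abs(res))); k=np.polyfit(r[ok,1],r[ok,0],1)
    print(nm,side,'x',round(np.polyval(k,yc*1000),2),'yaw',round(-np.degrees(np.arctan(k[0])),2),ok.sum())
E
```

```text
blue far y at x=-38: 27.67 yaw rel rail -0.02 33 33
blue near y at x=-38: 87.16 yaw rel rail 0.36 33 33
blue railside x -3.31 yaw 2.37 25
blue robotside x -75.69 yaw -0.64 25
red far y at x=-38: 115.63 yaw rel rail -0.14 33 33
red near y at x=-38: 174.99 yaw rel rail -0.01 33 33
red railside x -3.72 yaw 2.99 24
red robotside x -75.63 yaw 0.87 23
```

```bash
python3 -c "
from plant import ctrl
print(ctrl.close_job())"
```

```text
the job is handed in; nothing more can be done
None
```

I set the row in the order asked and handed the job in at about 55 s, with the gripper clear of everything. The steps were spacer against the stop, blue block to rail and spacer, spacer over, red block to rail and spacer, then spacer lifted out and stood back in its tray.

**Gaps:** The last wrist picture put the two blocks 87.8 mm apart centre to centre, against 88 mm wanted. The edge-to-edge gap measured about 28.5 mm, but the edge finder reads each block about 0.5 mm short, so that fits a 28 mm gap. I did not measure the stop-to-blue gap directly. Stepping the spacer from one side of the blue block to the other took 87.8 mm, which agrees with 28 mm.

**Squareness:** The checks disagreed slightly. The whole-outline fit had the blue block about 0.8° off the rail, while its edges across the rail read between 0° and 0.4°. The red block read within 0.2° both ways. My attempt to pick out the block edges on the rail side locked onto the wrong edge, so flatness against the rail rests on the contact forces and the fitted positions, which differ by 0.4 mm between the blocks.

**Forces:** The largest force I read was about 15 N, when the blue block was dragged on the bench. The pushes against the spacer were about 6 N for blue and 4.5 N for red.

**Spacer and other items:** Before handing in, the spacer was standing in the middle of the tray, and nothing else appeared to have moved in the pictures. The arm hid the beaker in the last overhead view.

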